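# Demagnetise the bench block

### The job

The round steel bench block has become magnetic. Set it flat on the bed of the demagnetiser, centred on the engraved ring, lower the clear hinged guard gently by its pull bar until it is fully shut (do not let it drop), then press the start button on the console fully down and let go. Leave the other things where they lie.

Things in the scene. Friction and masses are not known exactly. Their poses are not given: they have to be found in the camera images.
- bench_block: the part to treat: a plain round steel bench block, a disc 64 mm in diameter and 22 mm high with small holes in its top, about 0.55 kg, lying flat on the worktop. Origin: centre of its underside; z up. Solid; grasp it across its diameter. To its left an end panel 166 mm high stands at y = 0.45 m, with a side bench (0.19 m) and a lamp (from 0.30 m up) behind it
- demagnetiser: bench demagnetiser, fixed: grey box with an open-topped well, a hinged guard, a dark console (top 47 mm up) beyond its +y wall. Origin: on the worktop under the well's middle. x runs from front to hinge, y along the hinge to the console, z up. Well 106 (x) by 130 (y) mm inside, walls 10 mm thick, 57 mm above the worktop. Outside x -63 to 63, y -78 to 122 mm
- bed_centre (a point): middle of the bed (the well's floor) at its top surface, 30 mm above the worktop and 27 mm below the wall tops: centre of the engraved ring, 76 mm across. Axes as the demagnetiser. Beside the block the well leaves most room for fingers along y
- guard (a joint): guard angle in rad: 0 = fully shut, level on its stop; grows as it opens. Starts open, leaning back near its rear stop at 1.78. About 0.3 kg on an lightly damped hinge: pulled forward past the upright it falls shut if let go (about 1.2 N at the bar holds it when nearly shut). Dark frame with a clear pane, 126 x 150 mm, 8 mm thick
- hinge_mid (a point): middle of the guard's hinge axis, at x = +64 mm, z = 62 mm in the demagnetiser's frame; the axis runs along the demagnetiser's y. Axes as the demagnetiser. Behind the hinge stands a lathe (y < -0.04 m), its headstock 0.20 m high, its pulley 0.25 m
- pull_bar (a point): middle of the guard's pull bar: round steel, 12 mm thick, 94 mm long, parallel to the hinge, on two 10 mm arms at its ends, 166 mm from the hinge axis: at guard angle a it is at x = 64 - 166 cos a, z = 62 + 166 sin a mm in the demagnetiser's frame; shut, 33 mm clear of the front wall. Can be held from above at every angle by fingers closing across it; it turns between them
- start_button_top (a point): centre of the top of the start button, a plain black round push button 30 mm in diameter on the console, facing up, 69 mm above the worktop when up
- start_button (a joint): travel of the start button: 0 = up, 0.006 m = fully down; spring return, about 4 N fully down
- wax_block: bystander: black pitch block, 30 x 48 x 22 mm, on the worktop. Origin: centre of its underside
- loupe: bystander: black eye loupe, 39 mm in diameter, 33 mm high, on the worktop. Origin: centre of its underside
- tape_roll: bystander: roll of tape, 98 mm in diameter, 19 mm high, lying on the wooden instrument box (37 mm high, fixed). Origin: centre of its underside
Mind the look-alikes: they are no part of the job. What is shaped like the bench_block but orange is not meant.

How it is judged:
By the outcome, as a careful person would: the job done as asked, in the order asked, and still so for the second after the job is handed in, with the robot touching nothing.
It also fails if it takes over 67 s, if anything falls off the work surface, if the arm or the gripper's body presses on something with over 40 N, if the wrist force passes 120 N, or if a joint passes its speed limit or range.

### The arm

A 7-joint arm with a two-finger parallel gripper is mounted at the origin on a cart in front of the work surface, level with it; the furniture and walls round the work are solid. World frame = base frame: x ahead of the robot, y to its left, z up, the work surface at z = 0. Lengths are in m, angles in rad, forces in N, time in s.
With the tool pointing down it reaches from about 0.425 to 0.975 m from the base axis. Payload 16.7 kg.
Tool frame: the origin (TCP) lies at the very end of the fingers, on their centre line; the grasp point (between the pads) lies 19 mm behind it; z points along the fingers, y is the direction in which the jaws open and shut (so a half turn about z gives the same grasp; the last joint's range is limited). The gripper opens to 85 mm and grips with 20 to 120 N. Pads are 22 mm wide; open, the fingers measure 114 mm over their backs; the gripper's body (76 mm by 85 mm) begins 54 mm behind the grasp point. The pads swing forward as they close: fully open they stand 13 mm farther back than shut.
Start: joints at [0.98, 0.426, 0.074, 1.606, -0.034, 1.111, -0.067], TCP at [0.289, -0.61, 0.231] pointing down, gripper open.
Joint ranges: [-2.85, 2.85], [-0.5, 2.14], [-1.23, 1.37], [0.21, 2.46], [-1.02, 4.16], [0.16, 2.05], [-2.73, 2.73]. Speed limits (rad/s): [1.89, 1.89, 2.39, 2.39, 3.01, 3.01, 3.01].

### API

Orientations are given as [roll, pitch, yaw] about the fixed x, y, z axes, in that order (R = Rz(yaw) Ry(pitch) Rx(roll)).
In Python, from bench import * gives the robot as it stands.
- The arm moves only by the tool step_arm, never from a script. Its argument "plan" is a list of rows, each an object of numbers: "x", "y", "z": the shift along the tool's x, y, z in cm; "wx", "wy", "wz": the turn, a rotation vector about the tool's x, y, z in units of 5 degrees (1.0 is 5 degrees); "jaw": the opening, from 0 (shut) to 1 (fully open). A call has exactly 10 rows; each row is the pose to reach, as a shift and turn from the pose commanded when the call began, along the tool's axes at that moment; what a row does not reach only later rows make up. A row lasts 1/12 s, in which the tool goes at most 41.7 mm and 7.16 degrees, less where a joint would pass 70% of its speed; a pose out of reach is approached as far as the arm can. A call with a gripper value outside its range is refused whole. The fingers move at their own pace and stop on an object; "grip_force" is the grip in N (left out, the last holds). Time passes only in rows, so rows that repeat a pose let the fingers close, or fill a call up. It gives the time, the measured TCP pose, the force and the opening at its end, in the units of the state.
- read_state(): the state, without advancing time (a new reading comes with each control period).
- camera(name): name is "side" or "top"; returns (picture, depth): 420x560x3 uint8, red, green, blue; 420x560 float32, m along the optical axis (not along the pixel's ray), 0 where there is no reading.
- calibration(name): a dict with "K" (3x3 intrinsics, pixels), "k1" (the pictures are not rectified: a ray, as slopes to the right and down, at radius r is drawn at 1 + k1 r^2 times it, then the intrinsics apply), "R" (3x3) and "t" (3): a world point X has camera coordinates R X + t. Camera axes: x right, y down, z forward; pixel columns grow to the right and rows downward; lengths in m; the calibration is good to about 2 mm. A picture is of the moment at which its call begins. calibration takes no time and is no camera call.
- close_job(): hands the job in, once; it reports no verdict.
The state is a dict: "time": time; "joint_positions": joint angles; "joint_vel": joint speeds; "tau": joint torques, N m; "tcp_pos": TCP position; "ee_rot": TCP orientation; "wrist_force": force on the tool from outside, world axes, zero at the start; "torque": the same for the moment, N m; "grip_width": opening from 0.0 (shut) to 1.0 (fully open).
Only numpy, scipy, OpenCV 4.12 (cv2) and the standard library are available. Lean on these libraries where they do the work, as an engineer would, in place of code of your own. Each camera call takes 0.05 s, during which the arm holds its last target.

## Working session

There is one attempt and no reset: what is moved stays moved. The work goes in short steps, Python scripts to look and compute and a tool call to move; the robot and the scene stay as the last step left them, time stands still between calls to the robot, and variables do not carry over. Pictures are saved under pics/ and viewed, and the job is handed in when it is done.

Besides the shell and the picture viewer there is one more tool, called after ">>>" as name(argument=value, ...), one argument or row to a line, values as JSON. step_arm: Moves the arm, as the interface text tells. Its arguments: {"type":"object","properties":{"plan":{"type":"array","items":{"type":"object","properties":{"x":{"type":"number"},"y":{"type":"number"},"z":{"type":"number"},"wx":{"type":"number"},"wy":{"type":"number"},"wz":{"type":"number"},"jaw":{"type":"number"}}}},"grip_force":{"type":"number"}},"required":["plan"]}

```bash
ls; mkdir -p pics; python3 - <<'E'
from bench import *
import cv2,numpy as np
for n in ("side","top"):
    p,d=camera(n); cv2.imwrite(f"pics/{n}0.png",p[:,:,::-1]); np.savez(f"pics/{n}0.npz",p=p,d=d)
    print(n,calibration(n))
print(read_state())
E
```

```text
pics
side {'K': array([[440.75227853,   0.        , 275.12358783],
       [  0.        , 440.75227853, 208.46460547],
       [  0.        ,   0.        ,   1.        ]]), 'k1': -0.037121833718365665, 'R': array([[-0.65944526, -0.75158862,  0.01570042],
       [-0.64156127,  0.55177574, -0.53286271],
       [ 0.39183044, -0.36146657, -0.84605604]]), 't': array([0.46736898, 0.25903229, 0.77471253])}
top {'K': array([[424.34329359,   0.        , 279.32604151],
       [  0.        , 424.34329359, 210.7936362 ],
       [  0.        ,   0.        ,   1.        ]]), 'k1': -0.09503784705957857, 'R': array([[-0.02877226, -0.99911784, -0.03058913],
       [-0.99309634,  0.03205349, -0.11283715],
       [ 0.1137181 ,  0.02713137, -0.99314253]]), 't': array([0.2291523 , 0.52347828, 0.84581129])}
{'time': 0.1, 'joint_positions': array([ 0.97946468,  0.42666999,  0.07386128,  1.60651759, -0.03409884,
        1.11077842, -0.06710391]), 'joint_vel': array([-9.96685547e-04, -1.32069784e-03,  7.92587526e-04, -1.19549398e-03,
       -4.58028742e-05,  4.34469101e-04,  6.33648312e-04]), 'tau': array([ 1.15818894e-02, -9.51521587e+01,  3.77268165e+00, -4.64403605e+01,
        1.96504220e-02,  6.36893150e-03,  1.43976526e-04]), 'tcp_pos': array([ 0.28845189, -0.60987849,  0.23069173]), 'ee_rot': array([-3.14048187e+00,  8.24751676e-05,  4.41789912e-01]), 'wrist_force': array([ 0.36421136,  0.71058966, -0.52615896]), 'torque': array([-0.01880573, -0.00821263, -0.01310908]), 'grip_width': 0.9980660990375948}
```

View pics/side0.png

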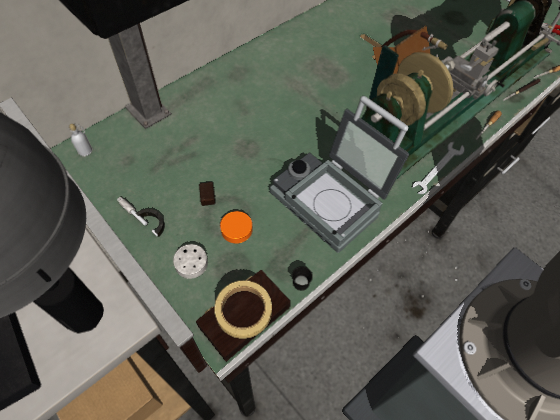

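View pics/top0.png

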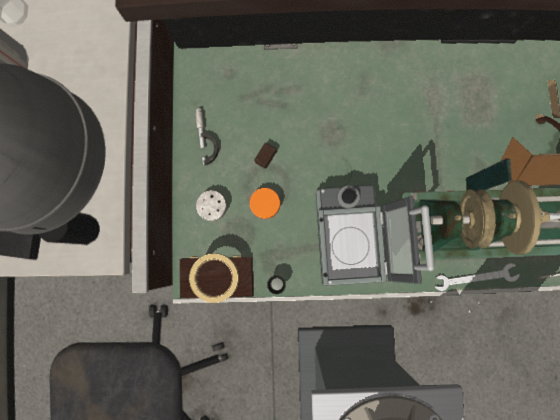

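The real block is the steel disc with holes, at top (210,205) and side (190,261); the orange disc is the decoy. The demagnetiser's ring is at top (350,245), its button at top (349,196), and the guard is open with its hinge towards the lathe (-y).

```bash
cat > h.py <<'E'
import numpy as np,cv2
from bench import *
def ray(n,uv):
    c=calibration(n);K=c["K"]
    uv=np.asarray(uv,float).reshape(-1,1,2)
    s=cv2.undistortPoints(uv,K,np.array([c["k1"],0,0,0.]))[:,0]
    d=np.c_[s,np.ones(len(s))]@c["R"]; o=-c["R"].T@c["t"]
    return o,d
def onplane(n,uv,z):
    o,d=ray(n,uv); return o+d*((z-o[2])/d[:,2])[:,None]
def proj(n,X):
    c=calibration(n);X=np.asarray(X,float).reshape(-1,3)
    return cv2.projectPoints(X,cv2.Rodrigues(c["R"])[0],c["t"],c["K"],np.array([c["k1"],0,0,0.]))[0][:,0]
def cloud(n,d):
    v,u=np.indices(d.shape); o,r=ray(n,np.c_[u.ravel(),v.ravel()])
    return (o+r*d.ravel()[:,None]).reshape(*d.shape,3)
E
python3 - <<'E'
from h import *
for n,x0,y0,w in(("top",300,170,150),("side",255,90,170)):
    p=np.load(f"pics/{n}0.npz")["p"][:,:,::-1]
    cr=p[y0:y0+w*3//4+20,x0:x0+w]; cv2.imwrite(f"pics/{n}_demag.png",cv2.resize(cr,None,fx=4,fy=4,interpolation=cv2.INTER_CUBIC))
for n,x0,y0 in(("top",180,175),("side",160,230)):
    p=np.load(f"pics/{n}0.npz")["p"];d=np.load(f"pics/{n}0.npz")["d"]
    cr=p[y0:y0+60,x0:x0+60].astype(int)
    # bright neutral
    m=((cr.min(2)>95)&(cr.max(2)-cr.min(2)<35)).astype(np.uint8)
    m=cv2.morphologyEx(m,cv2.MORPH_CLOSE,np.ones((5,5)))
    cs,_=cv2.findContours(m,0,2); c=max(cs,key=cv2.contourArea)
    c=cv2.convexHull(c)
    q=c[:,0]+[x0,y0]
    X=onplane(n,q,0.022); (cc,r)=cv2.minEnclosingCircle((X[:,:2]*1000).astype(np.float32))
    print(n,cv2.contourArea(c),cc,r, X[:,:2].min(0),X[:,:2].max(0))
    C=cloud(n,d); 
    mm=np.zeros(d.shape,bool); mm[y0:y0+60,x0:x0+60]=m>0
    P=C[mm&(d>0)]; P=P[np.abs(P[:,2]-.022)<.006]; print(P.mean(0),np.median(P,0),P.min(0),P.max(0),len(P))
E
```

```text
top 3481.0 (550.5213623046875, 361.775390625) 90.34746551513672 [0.48535822 0.29696662] [0.6156846  0.42452594]
[0.54889356 0.35851533 0.02262738] [0.54881349 0.35812725 0.02268055] [0.51858546 0.32741723 0.01681542] [0.58096621 0.3904992  0.02767746] 713
side 2874.0 (554.0533447265625, 362.778076171875) 72.77391052246094 [0.48194079 0.31225893] [0.62665997 0.42907327]
[0.54501898 0.36091382 0.02157628] [0.54483806 0.36092608 0.02162619] [0.51386014 0.32831352 0.01608602] [0.57914851 0.39211972 0.02563645] 834
```

View demag.

View pics/top_demag.png

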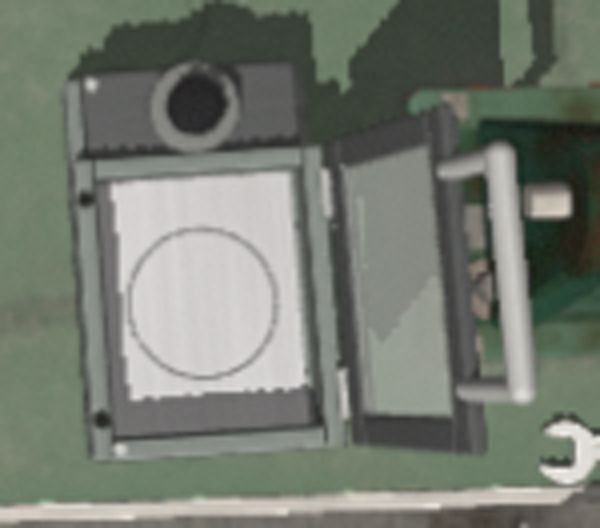

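View pics/side_demag.png

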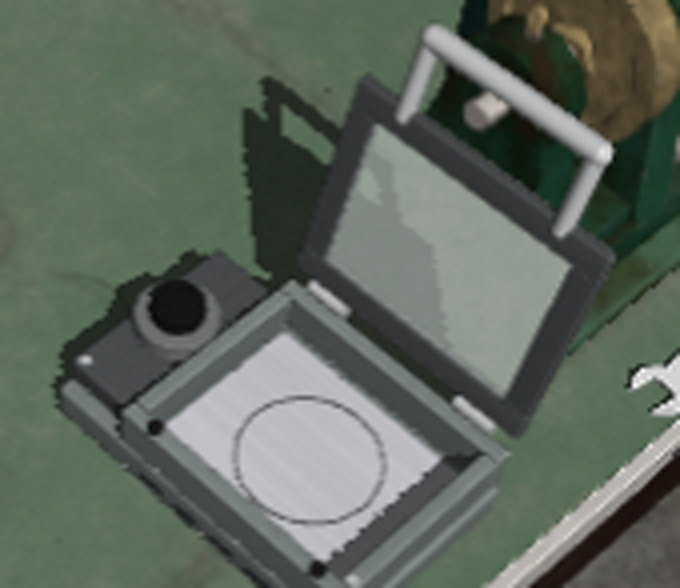

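```bash
python3 - <<'E'
from h import *
for n in("top","side"):
    z=np.load(f"pics/{n}0.npz");p=z["p"];d=z["d"];C=cloud(n,d)
    for nm,lo,hi in(("walltop",.053,.061),("bed",.026,.034),("console",.043,.051),("button",.064,.074)):
        m=(C[...,2]>lo)&(C[...,2]<hi)&(d>0)&(C[...,0]>.38)&(C[...,0]<.68)&(C[...,1]>-.12)&(C[...,1]<.16)
        m=m.astype(np.uint8)
        k,l,s,_=cv2.connectedComponentsWithStats(m)
        for i in range(1,k):
            if s[i,4]<40: continue
            P=C[l==i]; r=cv2.minAreaRect((P[:,:2]*1000).astype(np.float32))
            print(n,nm,s[i],np.round(P.mean(0),4),np.round(P.min(0),4),np.round(P.max(0),4),r)
E
```

```text
top walltop [ 318  185   69   99 1436] [0.4679 0.0703 0.0576] [0.3801 0.0044 0.053 ] [0.5756 0.1347 0.061 ] ((477.25189208984375, 70.33728790283203), (196.91342163085938, 125.72016143798828), 1.978057861328125)
top walltop [419 225   6  26  48] [ 0.4619 -0.0717  0.056 ] [ 0.4394 -0.0753  0.0531] [ 0.4897 -0.0654  0.0605] ((464.4106750488281, -69.6385498046875), (50.40180587768555, 9.019768714904785), 2.5807881355285645)
top bed [316 189   5  22  79] [0.5526 0.1314 0.0293] [0.5298 0.1274 0.026 ] [0.5741 0.1357 0.0322] ((552.072998046875, 131.2025604248047), (44.28807830810547, 8.26142406463623), 3.782405138015747)
top bed [ 324  212   55   67 3153] [0.4542 0.0685 0.0307] [0.3885 0.0147 0.0264] [0.522  0.1216 0.034 ] ((454.5719909667969, 68.45952606201172), (131.42095947265625, 103.54207611083984), 2.0384111404418945)
top console [352 185  23  23 342] [0.5536 0.0361 0.0477] [0.5312 0.0183 0.0437] [0.5769 0.0645 0.0508] ((554.3572387695312, 42.028167724609375), (45.09161376953125, 46.6599235534668), 2.11221981048584)
top console [320 187  25  23 392] [0.5518 0.1091 0.0476] [0.529  0.081
[... 1890 characters left out ...]
3007812, 107.3193359375), (42.749996185302734, 45.13364028930664), 2.5370473861694336)
side console [286 196  52  46 120] [0.4479 0.1333 0.0466] [0.3816 0.1302 0.0431] [0.521  0.1365 0.051 ] ((451.3134765625, 133.5306396484375), (139.53872680664062, 2.9202828407287598), 1.8758031129837036)
side button [329 154  57  46 212] [0.4529 0.0084 0.0697] [0.3807 0.0012 0.064 ] [0.5291 0.0146 0.074 ] ((454.7189636230469, 9.598176956176758), (148.53675842285156, 10.351041793823242), 2.5087928771972656)
side button [293 160  14  13 137] [0.549  0.0751 0.0681] [0.5356 0.0609 0.064 ] [0.5642 0.0886 0.0709] ((549.8904418945312, 74.74263763427734), (27.120237350463867, 28.305479049682617), 80.6270980834961)
```

```bash
python3 - <<'E'
from h import *
D={}
for n in("top","side"):
    z=np.load(f"pics/{n}0.npz");p=z["p"];d=z["d"];D[n]=(p,d,cloud(n,d))
# ring: dark thin pixels inside bed
for n,c0 in(("top",(350,245)),("side",(332,205))):
    p,d,C=D[n]; g=cv2.cvtColor(p,cv2.COLOR_RGB2GRAY).astype(np.float32)
    bh=cv2.morphologyEx(g,cv2.MORPH_CLOSE,np.ones((5,5)))-g
    v,u=np.nonzero(bh>12); X=onplane(n,np.c_[u,v],.03); o=onplane(n,[c0],.03)[0]
    r=np.hypot(*(X-o)[:,:2].T); k=(r>.031)&(r<.045); X=X[k]
    for _ in range(4):
        A=np.c_[2*X[:,:2],np.ones(len(X))]; s=np.linalg.lstsq(A,(X[:,:2]**2).sum(1),rcond=None)[0]
        rad=np.sqrt(s[2]+s[:2]@s[:2]); e=np.abs(np.hypot(*(X[:,:2]-s[:2]).T)-rad); X=X[e<max(.002,0)]
    print(n,"ring",s[:2],rad,len(X),e.mean())
    # bar: high points
    m=(d>0)&(C[...,0]>.36)&(C[...,0]<.56)&(C[...,1]>-.06)&(C[...,1]<.0)&(C[...,2]>.2)&(C[...,2]<.25)&(p.min(2)>130)
    P=C[m]; print(n,"bar",P.mean(0),P.min(0),P.max(0),len(P))
    m=(d>0)&(C[...,2]>.15)&(C[...,2]<.5)&(C[...,1]<-.03)&(C[...,1]>-.14)&(C[...,0]>.3)&(C[...,0]<.65)
    P=C[m]
    for y in np.arange(-.14,-.03,.01):
        Q=P[(P[:,1]>=y)&(P[:,1]<y+.01)]
        if len(Q): print("  lathe y%.2f"%y, len(Q),"x",Q[:,0].min().round(3),Q[:,0].max().round(3),"zmax",Q[:,2].max().round(3))
    P=C[(d>0)&(C[...,2]>.12)&(C[...,1]>.2)&(C[...,0]>.2)&(C[...,0]<1)]
    for z0 in np.arange(.1,.8,.1):
        Q=P[(P[:,2]>=z0)&(P[:,2]<z0+.1)]
        if len(Q): print("  left z%.1f"%z0,len(Q),"ymin",np.percentile(Q[:,1],1).round(3),"x",Q[:,0].min().round(2),Q[:,0].max().round(2))
E
```

```text
top ring [0.45456177 0.0694693 ] 0.03819102334388282 211 0.0009418321309541728
top bar [ 0.45576876 -0.02643808  0.22799821] [ 0.40513385 -0.03388754  0.20053468] [ 0.50664111 -0.01678523  0.23391765] 468
  lathe y-0.14 236 x 0.445 0.532 zmax 0.214
  lathe y-0.13 828 x 0.439 0.542 zmax 0.22
  lathe y-0.12 44 x 0.483 0.497 zmax 0.175
  lathe y-0.11 12 x 0.46 0.519 zmax 0.189
  lathe y-0.10 174 x 0.456 0.524 zmax 0.199
  lathe y-0.09 240 x 0.456 0.524 zmax 0.218
  lathe y-0.08 451 x 0.455 0.525 zmax 0.202
  lathe y-0.07 46 x 0.484 0.497 zmax 0.175
  lathe y-0.06 31 x 0.484 0.497 zmax 0.175
  lathe y-0.04 128 x 0.405 0.506 zmax 0.233
  left z0.1 24543 ymin 0.448 x 0.38 0.95
  left z0.2 3205 ymin 0.521 x 0.44 0.93
  left z0.3 5629 ymin 0.461 x 0.47 0.7
  left z0.4 12070 ymin 0.204 x 0.48 0.7
  left z0.5 2682 ymin 0.202 x 0.65 0.66
side ring [0.4527342  0.07094642] 0.03829227363242107 172 0.0009179611585595125
side bar [ 0.45235624 -0.02392656  0.2252397 ] [ 0.40394684 -0.03193803  0.2000375 ] [ 0.50474358 -0.01450253  0.23243092] 373
  lathe y-0.14 153 x 0.441 0.523 zmax 0.212
  lathe y-0.13 879 x 0.437 0.541 zmax 0.219
  lathe y-0.12 14 x 0.477 0.497 zmax 0.18
  lathe y-0.10 80 x 0.456 0.513 zmax 0.2
  lathe y-0.09 142 x 0.454 0.514 zmax 0.216
  lathe y-0.08 327 x 0.455 0.523 zmax 0.201
  lathe y-0.07 27 x 0.482 0.495 zmax 0.196
  lathe y-0.06 45 x 0.482 0.496 zmax 0.174
  lathe y-0.04 24 x 0.406 0.482 zmax 0.231
  left z0.1 16525 ymin 0.211 x 0.38 1.0
  left z0.2 5028 ymin 0.205 x 0.44 0.98
  left z0.3 7238 ymin 0.463 x 0.46 0.62
  left z0.4 7730 ymin 0.22 x 0.48 0.82
```

>>> step_arm(
  plan=[
    {"z": -4},
    {"z": -8},
    {"z": -12},
    {"z": -16},
    {"z": -20},
    {"z": -20},
    {"z": -20},
    {"z": -20},
    {"z": -20},
    {"z": -20},
  ],
)

```text
invalid input
```

```bash
python3 - <<'E'
from h import *
for n in("top","side"):
    z=np.load(f"pics/{n}0.npz");p=z["p"];d=z["d"];C=cloud(n,d)
    m=(d>0)&(C[...,2]>.15)&(C[...,2]<.6)&(C[...,1]>.2)&(C[...,1]<.44)&(C[...,0]>.2)&(C[...,0]<1)
    k,l,s,_=cv2.connectedComponentsWithStats(m.astype(np.uint8))
    for i in range(1,k):
        if s[i,4]>5: print(n,s[i],C[l==i].min(0),C[l==i].max(0))
    m=(d>0)&(C[...,2]>.2)&(C[...,1]>.44)&(C[...,1]<.55)&(C[...,0]>.2)&(C[...,0]<1)
    P=C[m];print(len(P),P.min(0),P.max(0))
E
```

```text
top [ 115    0  162   50 5960] [0.65052192 0.20000464 0.41314422] [0.70018528 0.33861104 0.57852295]
15008 [0.46260271 0.45849871 0.20018161] [0.69843378 0.54998124 0.48538948]
side [  59    0  123   74 3506] [0.69152287 0.20003381 0.1500888 ] [0.99068533 0.33120919 0.46704774]
11267 [0.46144892 0.46036478 0.20002644] [0.61717494 0.54999945 0.46434243]
```

>>> step_arm(
  plan=[
    {"x": 0,"y": 0,"z": -4,"wx": 0,"wy": 0,"wz": 0,"jaw": 1},
    {"x": 0,"y": 0,"z": -8,"wx": 0,"wy": 0,"wz": 0,"jaw": 1},
    {"x": 0,"y": 0,"z": -12,"wx": 0,"wy": 0,"wz": 0,"jaw": 1},
    {"x": 0,"y": 0,"z": -16,"wx": 0,"wy": 0,"wz": 0,"jaw": 1},
    {"x": 0,"y": 0,"z": -20,"wx": 0,"wy": 0,"wz": 0,"jaw": 1},
    {"x": 0,"y": 0,"z": -20,"wx": 0,"wy": 0,"wz": 0,"jaw": 1},
    {"x": 0,"y": 0,"z": -20,"wx": 0,"wy": 0,"wz": 0,"jaw": 1},
    {"x": 0,"y": 0,"z": -20,"wx": 0,"wy": 0,"wz": 0,"jaw": 1},
    {"x": 0,"y": 0,"z": -20,"wx": 0,"wy": 0,"wz": 0,"jaw": 1},
    {"x": 0,"y": 0,"z": -20,"wx": 0,"wy": 0,"wz": 0,"jaw": 1},
  ],
  grip_force=60,
)

```text
time: 0.93
tcp_pos: [0.2885, -0.6098, 0.4298]
ee_rot: [-3.139, 0.0, 0.442]
wrist_force: [-0.7, -0.5, -0.8]
grip_width: 1.002
```

```bash
cat >> h.py <<'E'
def go(x,y,z,yaw,frm=None):
    "tool-frame shift (cm) and wz (5deg units) to world TCP target; frm=(pos,yaw)"
    s=read_state(); p=s["tcp_pos"] if frm is None else np.array(frm[0]); ps=s["ee_rot"][2] if frm is None else frm[1]
    w=np.array([x,y,z])-p; c,sn=np.cos(ps),np.sin(ps)
    dy=np.degrees((np.radians(yaw)-ps+np.pi)%(2*np.pi)-np.pi)
    print("x %.2f y %.2f z %.2f wz %.2f"%(100*(c*w[0]+sn*w[1]),100*(sn*w[0]-c*w[1]),-100*w[2],-dy/5))
E
python3 - <<'E'
from h import *
go(.50,-.30,.43,45); go(.5,.1,.40,92); go(.547,.3595,.15,92)
E
```

```text
x 32.37 y -18.96 z -0.02 wz -3.94
x 49.48 y -55.12 z 2.98 wz -13.34
x 64.82 y -76.57 z 27.98 wz -13.34
```

>>> step_arm(
  plan=[
    {"x": 3.6,"y": -2.1,"z": 0,"wx": 0,"wy": 0,"wz": -0.4,"jaw": 1},
    {"x": 7.2,"y": -4.2,"z": 0,"wx": 0,"wy": 0,"wz": -0.8,"jaw": 1},
    {"x": 10.8,"y": -6.3,"z": 0,"wx": 0,"wy": 0,"wz": -1.2,"jaw": 1},
    {"x": 14.4,"y": -8.4,"z": 0,"wx": 0,"wy": 0,"wz": -1.6,"jaw": 1},
    {"x": 18.0,"y": -10.5,"z": 0,"wx": 0,"wy": 0,"wz": -2.0,"jaw": 1},
    {"x": 21.6,"y": -12.6,"z": 0,"wx": 0,"wy": 0,"wz": -2.5,"jaw": 1},
    {"x": 25.2,"y": -14.7,"z": 0,"wx": 0,"wy": 0,"wz": -3.0,"jaw": 1},
    {"x": 28.8,"y": -16.8,"z": 0,"wx": 0,"wy": 0,"wz": -3.5,"jaw": 1},
    {"x": 32.4,"y": -19,"z": 0,"wx": 0,"wy": 0,"wz": -4,"jaw": 1},
    {"x": 34.0,"y": -22.6,"z": 0,"wx": 0,"wy": 0,"wz": -5,"jaw": 1},
  ],
  grip_force=60,
)

```text
time: 1.77
tcp_pos: [0.502, -0.2581, 0.4294]
ee_rot: [-3.139, -0.0, 0.881]
wrist_force: [0.6, 0.7, -1.0]
grip_width: 1.003
```

```bash
python3 - <<'E'
from h import *
go(.5,.1,.40,92); s=read_state();print(s["joint_positions"],s["joint_vel"])
E
```

```text
x 27.51 y -22.93 z 2.94 wz -8.30
[ 0.53635602  0.14018668 -0.19980072  1.56151382  0.02684392  1.44475709
 -0.35444193] [-0.34325094 -0.45067031 -0.39403346  0.53000606 -0.0210367  -0.06663597
  0.36857193]
```

>>> step_arm(
  plan=[
    {"x": 2.8,"y": -2.3,"z": 0.3,"wx": 0,"wy": 0,"wz": -0.8,"jaw": 1},
    {"x": 5.6,"y": -4.6,"z": 0.6,"wx": 0,"wy": 0,"wz": -1.6,"jaw": 1},
    {"x": 8.4,"y": -6.9,"z": 0.9,"wx": 0,"wy": 0,"wz": -2.5,"jaw": 1},
    {"x": 11.2,"y": -9.2,"z": 1.2,"wx": 0,"wy": 0,"wz": -3.4,"jaw": 1},
    {"x": 14,"y": -11.5,"z": 1.5,"wx": 0,"wy": 0,"wz": -4.2,"jaw": 1},
    {"x": 16.8,"y": -13.8,"z": 1.8,"wx": 0,"wy": 0,"wz": -5,"jaw": 1},
    {"x": 19.6,"y": -16.1,"z": 2.1,"wx": 0,"wy": 0,"wz": -5.8,"jaw": 1},
    {"x": 22.4,"y": -18.4,"z": 2.4,"wx": 0,"wy": 0,"wz": -6.6,"jaw": 1},
    {"x": 25.2,"y": -20.7,"z": 2.7,"wx": 0,"wy": 0,"wz": -7.5,"jaw": 1},
    {"x": 27.5,"y": -22.9,"z": 2.9,"wx": 0,"wy": 0,"wz": -8.3,"jaw": 1},
  ],
  grip_force=60,
)

```text
time: 2.6
tcp_pos: [0.4981, 0.0996, 0.4014]
ee_rot: [-3.14, -0.0, 1.607]
wrist_force: [-0.3, -0.1, -0.5]
grip_width: 0.998
```

```bash
python3 - <<'E'
from h import *
go(.547,.3595,.10,92); s=read_state();print(s["joint_positions"],s["joint_vel"])
E
```

```text
x 25.80 y 5.83 z 30.14 wz 0.02
[ 0.19059996  0.06877332 -0.53969413  1.70542759  0.03545618  1.37831309
 -0.3184467 ] [-0.41234882  0.10767058 -0.36813639 -0.04567494  0.07594799 -0.03524229
  0.03011742]
```

>>> step_arm(
  plan=[
    {"x": 2.6,"y": 0.6,"z": 3,"wx": 0,"wy": 0,"wz": 0,"jaw": 1},
    {"x": 5.2,"y": 1.2,"z": 6,"wx": 0,"wy": 0,"wz": 0,"jaw": 1},
    {"x": 7.8,"y": 1.8,"z": 9,"wx": 0,"wy": 0,"wz": 0,"jaw": 1},
    {"x": 10.4,"y": 2.4,"z": 12,"wx": 0,"wy": 0,"wz": 0,"jaw": 1},
    {"x": 13,"y": 3,"z": 15,"wx": 0,"wy": 0,"wz": 0,"jaw": 1},
    {"x": 15.6,"y": 3.6,"z": 18,"wx": 0,"wy": 0,"wz": 0,"jaw": 1},
    {"x": 18.2,"y": 4.2,"z": 21,"wx": 0,"wy": 0,"wz": 0,"jaw": 1},
    {"x": 20.8,"y": 4.7,"z": 24,"wx": 0,"wy": 0,"wz": 0,"jaw": 1},
    {"x": 23.4,"y": 5.3,"z": 27,"wx": 0,"wy": 0,"wz": 0,"jaw": 1},
    {"x": 25.8,"y": 5.8,"z": 30.1,"wx": 0,"wy": 0,"wz": 0,"jaw": 1},
  ],
  grip_force=60,
)

```text
time: 3.43
tcp_pos: [0.5481, 0.3583, 0.099]
ee_rot: [-3.141, 0.0, 1.603]
wrist_force: [1.0, -0.5, -0.2]
grip_width: 0.997
```

```bash
python3 - <<'E'
from h import *
s=read_state();print(s["tcp_pos"],s["joint_vel"])
p,d=camera("side"); cv2.imwrite("pics/side1.png",p[:,:,::-1]); 
go(.547,.3595,.012,92)
E
```

```text
[0.54808741 0.35831785 0.09900582] [-0.56484842  0.70259364  0.22368731 -0.2366149   0.3962542  -0.39375839
 -0.54424198]
x -0.21 y 0.18 z 8.06 wz 0.01
```

View pics/side1.png

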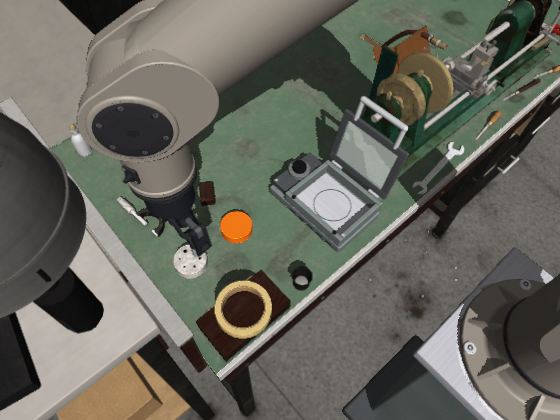

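>>> step_arm(
  plan=[
    {"x": 0.1,"y": -0.1,"z": 1,"wx": 0,"wy": 0,"wz": 0,"jaw": 1},
    {"x": 0.1,"y": -0.1,"z": 3,"wx": 0,"wy": 0,"wz": 0,"jaw": 1},
    {"x": 0.1,"y": -0.1,"z": 5,"wx": 0,"wy": 0,"wz": 0,"jaw": 1},
    {"x": 0.1,"y": -0.1,"z": 7,"wx": 0,"wy": 0,"wz": 0,"jaw": 1},
    {"x": 0.1,"y": -0.1,"z": 8.5,"wx": 0,"wy": 0,"wz": 0,"jaw": 1},
    {"x": 0.1,"y": -0.1,"z": 9.4,"wx": 0,"wy": 0,"wz": 0,"jaw": 1},
    {"x": 0.1,"y": -0.1,"z": 9.4,"wx": 0,"wy": 0,"wz": 0,"jaw": 1},
    {"x": 0.1,"y": -0.1,"z": 9.4,"wx": 0,"wy": 0,"wz": 0,"jaw": 1},
    {"x": 0.1,"y": -0.1,"z": 9.4,"wx": 0,"wy": 0,"wz": 0,"jaw": 0.8},
    {"x": 0.1,"y": -0.1,"z": 9.4,"wx": 0,"wy": 0,"wz": 0,"jaw": 0.6},
  ],
  grip_force=60,
)

```text
time: 4.32
tcp_pos: [0.5481, 0.3584, 0.0086]
ee_rot: [3.14, -0.001, 1.602]
wrist_force: [0.0, 1.5, -0.3]
grip_width: 0.751
```

```bash
python3 - <<'E'
from h import *
s=read_state();print(s["tcp_pos"],s["wrist_force"],s["grip_width"])
p,d=camera("side"); cv2.imwrite("pics/side2.png",cv2.resize(p[180:320,120:300,::-1],None,fx=4,fy=4)); 
E
```

```text
[0.5481343  0.35839906 0.00858183] [ 0.02673748  1.52774731 -0.32236189] 0.750952486010168
```

View pics/side2.png

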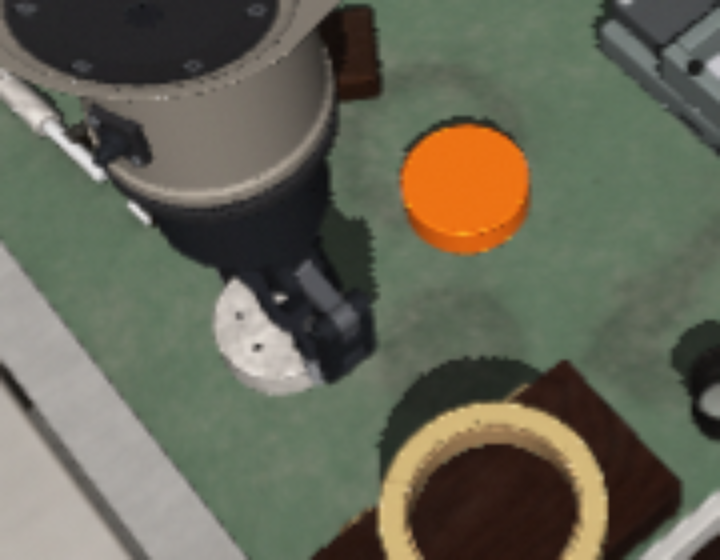

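```bash
python3 - <<'E'
from h import *
pr=(proj("side",[[.547,.3595,.022],[.5475,.3584,.022],[.515,.3585,.022],[.505,.3585,.04],[.579,.3585,.022]])-[120,180])*4; print(pr)
s=read_state();print(s["grip_width"])
z=np.load("pics/side0.npz");c=cv2.resize(z["p"][180:320,120:300,::-1],None,fx=4,fy=4);
c=np.ascontiguousarray(c)
for q in pr: cv2.circle(c,tuple(map(int,q)),4,(0,0,255),-1)
cv2.imwrite("pics/side0c.png",c)
E
```

```text
[[278.80802281 312.2116835 ]
 [280.08209393 310.13469077]
 [320.18905123 357.58984326]
 [328.02155861 356.46515359]
 [242.05569632 265.72328169]]
0.696979787705615
```

View pics/side0c.png

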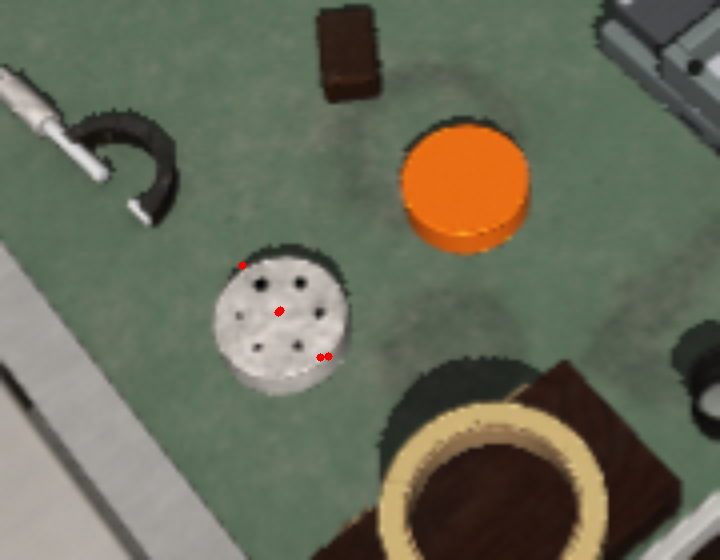

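```bash
python3 - <<'E'
from h import *
for n,sl in(("side",np.s_[180:320,120:300,::-1]),("top",np.s_[140:280,150:330,::-1])):
    p,d=camera(n); cv2.imwrite(f"pics/{n}3.png",cv2.resize(p[sl],None,fx=4,fy=4))
s=read_state();print(s["tcp_pos"],s["wrist_force"],s["grip_width"],s["time"])
E
```

```text
[0.54854821 0.35843591 0.00925558] [-1.23173139 -3.10065234 12.96162728] 0.6938484631174967 4.4667
```

View pics/side3.png

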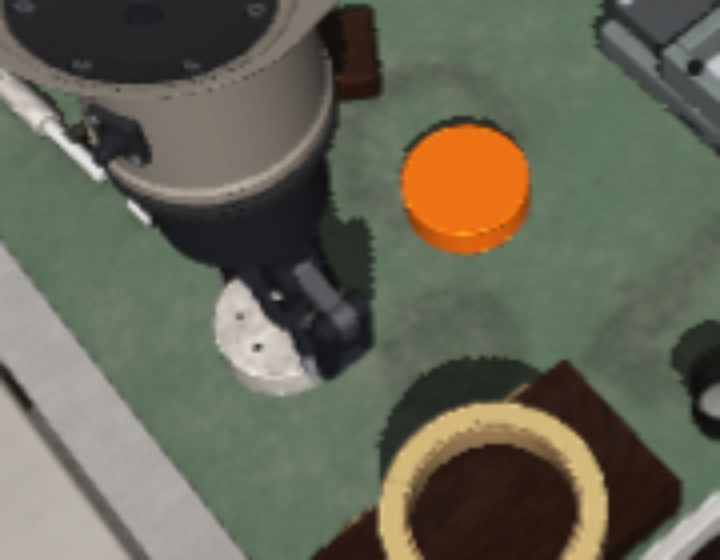

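View pics/top3.png

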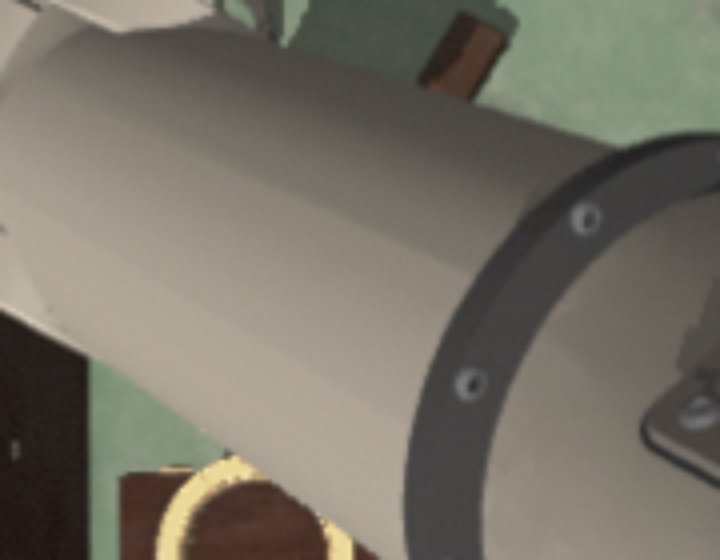

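>>> step_arm(
  plan=[
    {"x": 0,"y": 0,"z": -0.1,"wx": 0,"wy": 0,"wz": 0,"jaw": 0.5},
    {"x": 0,"y": 0,"z": -0.2,"wx": 0,"wy": 0,"wz": 0,"jaw": 0.5},
    {"x": 0,"y": 0,"z": -0.3,"wx": 0,"wy": 0,"wz": 0,"jaw": 0.5},
    {"x": 0,"y": 0,"z": -0.5,"wx": 0,"wy": 0,"wz": 0,"jaw": 0.5},
    {"x": 0,"y": 0,"z": -1,"wx": 0,"wy": 0,"wz": 0,"jaw": 0.5},
    {"x": 0,"y": 0,"z": -2,"wx": 0,"wy": 0,"wz": 0,"jaw": 0.5},
    {"x": 0,"y": 0,"z": -3,"wx": 0,"wy": 0,"wz": 0,"jaw": 0.5},
    {"x": 0,"y": 0,"z": -4,"wx": 0,"wy": 0,"wz": 0,"jaw": 0.5},
    {"x": 0,"y": 0,"z": -5,"wx": 0,"wy": 0,"wz": 0,"jaw": 0.5},
    {"x": 0,"y": 0,"z": -5,"wx": 0,"wy": 0,"wz": 0,"jaw": 0.5},
  ],
  grip_force=60,
)

```text
time: 5.3
tcp_pos: [0.5486, 0.3589, 0.0603]
ee_rot: [3.139, -0.002, 1.602]
wrist_force: [0.8, 0.6, -7.1]
grip_width: 0.695
```

```bash
python3 - <<'E'
from h import *
p,d=camera("side"); cv2.imwrite("pics/side4.png",cv2.resize(p[180:320,120:300,::-1],None,fx=4,fy=4)); 
s=read_state();print(s["tcp_pos"],s["wrist_force"],s["grip_width"],s["time"])
E
```

```text
[0.5482661  0.35851955 0.05904782] [ 0.97797694 -0.3365334  -8.6329288 ] 0.6964065186301002 5.35
```

View pics/side4.png

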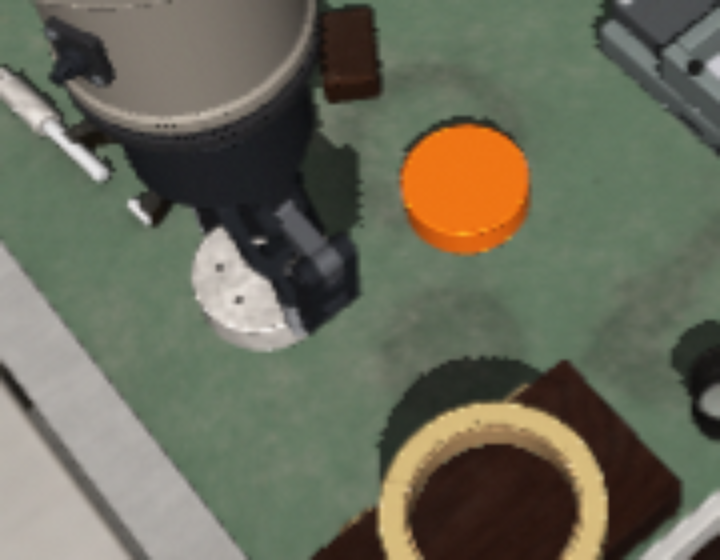

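```bash
python3 - <<'E'
from h import *
go(.52,.25,.17,92); go(.4537,.069,.15,92)
E
```

```text
x -10.76 y -3.17 z -11.10 wz -0.04
x -28.64 y -10.36 z -9.10 wz -0.04
```

>>> step_arm(
  plan=[
    {"x": -0.6,"y": -0.2,"z": -2,"wx": 0,"wy": 0,"wz": 0,"jaw": 0.5},
    {"x": -2,"y": -0.7,"z": -5,"wx": 0,"wy": 0,"wz": 0,"jaw": 0.5},
    {"x": -5,"y": -1.6,"z": -7.5,"wx": 0,"wy": 0,"wz": 0,"jaw": 0.5},
    {"x": -8.5,"y": -2.8,"z": -9.0,"wx": 0,"wy": 0,"wz": 0,"jaw": 0.5},
    {"x": -12,"y": -4,"z": -9.5,"wx": 0,"wy": 0,"wz": 0,"jaw": 0.5},
    {"x": -15.5,"y": -5.4,"z": -9.5,"wx": 0,"wy": 0,"wz": 0,"jaw": 0.5},
    {"x": -19,"y": -6.8,"z": -9.5,"wx": 0,"wy": 0,"wz": 0,"jaw": 0.5},
    {"x": -22.5,"y": -8.2,"z": -9.2,"wx": 0,"wy": 0,"wz": 0,"jaw": 0.5},
    {"x": -26,"y": -9.4,"z": -9.1,"wx": 0,"wy": 0,"wz": 0,"jaw": 0.5},
    {"x": -28.6,"y": -10.4,"z": -9.1,"wx": 0,"wy": 0,"wz": 0,"jaw": 0.5},
  ],
  grip_force=60,
)

```text
time: 6.18
tcp_pos: [0.451, 0.0658, 0.1478]
ee_rot: [-3.141, 0.001, 1.601]
wrist_force: [-0.4, -0.6, -7.1]
grip_width: 0.696
```

```bash
python3 - <<'E'
from h import *
for n,sl in(("side",np.s_[100:250,250:430,::-1]),("top",np.s_[150:300,270:450,::-1])):
    p,d=camera(n); cv2.imwrite(f"pics/{n}5.png",cv2.resize(p[sl],None,fx=4,fy=4)); np.savez(f"pics/{n}5.npz",p=p,d=d)
s=read_state();print(s["tcp_pos"],s["ee_rot"],s["wrist_force"],s["grip_width"],s["time"],s["joint_vel"])
E
```

```text
[0.45062885 0.06395555 0.14782859] [-3.13972938e+00  2.75554162e-03  1.59707845e+00] [-0.02709688  0.91746825 -8.10463645] 0.6954777698196398 6.2833 [-0.05524332  0.02996572 -0.04442781 -0.05410286  0.0075659  -0.00774669
 -0.07842439]
```

View pics/side5.png

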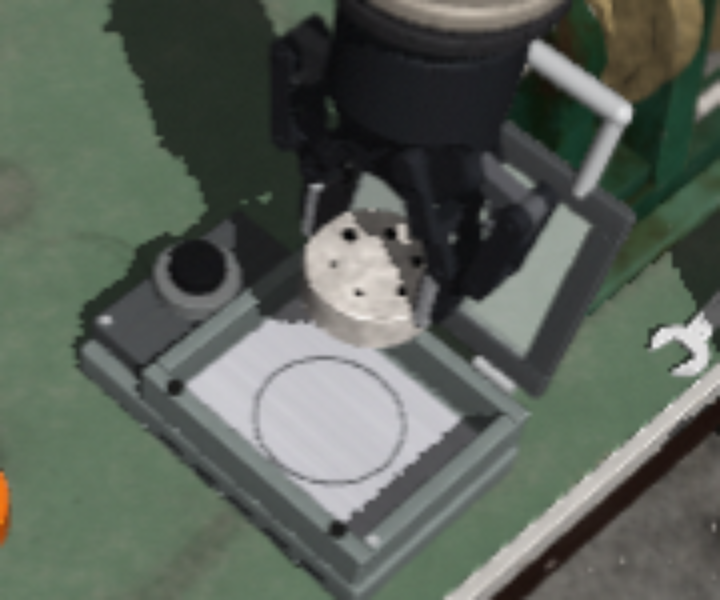

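View pics/top5.png

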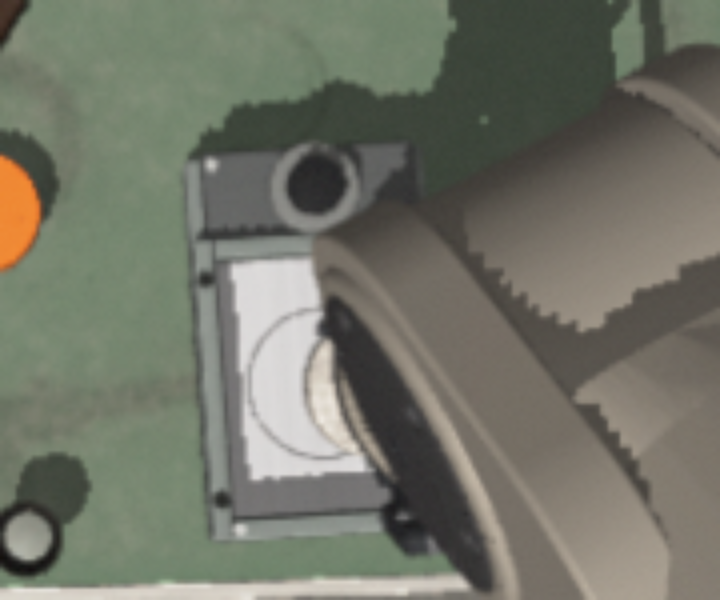

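```bash
python3 - <<'E'
from h import *
z=np.load("pics/side5.npz");p=z["p"];d=z["d"];C=cloud("side",d)
sub=C[155:172,333:346]; dd=d[155:172,333:346]; P=sub[dd>0]
m=P[:,2].mean(); print("top z",np.median(P[:,2]),P[:,2].std(),len(P))
A=np.c_[P[:,:2]-P[:,:2].mean(0),np.ones(len(P))];print("plane slopes",np.linalg.lstsq(A,P[:,2],rcond=None)[0])
zt=np.median(P[:,2])
print("before",onplane("side",[[189.3,258.3]],.022)); print("now",onplane("side",[[343.3,165.3]],zt), "z+2mm",onplane("side",[[343.3,165.3]],zt+.002))
s=read_state();print(s["tcp_pos"])
E
```

```text
top z 0.16000909316015854 0.001027717604143463 219
plane slopes [-0.00789277  0.00344074  0.16010047]
before [[0.54707422 0.36038519 0.022     ]]
now [[0.44981533 0.06747845 0.16000909]] z+2mm [[0.4489242  0.06882288 0.16200909]]
[0.45062885 0.06395555 0.14782859]
```

>>> step_arm(
  plan=[
    {"x": 0.1,"y": 0.1,"z": 1,"wx": 0,"wy": 0,"wz": 0,"jaw": 0.5},
    {"x": 0.3,"y": 0.3,"z": 2.5,"wx": 0,"wy": 0,"wz": 0,"jaw": 0.5},
    {"x": 0.3,"y": 0.3,"z": 4,"wx": 0,"wy": 0,"wz": 0,"jaw": 0.5},
    {"x": 0.3,"y": 0.3,"z": 5.5,"wx": 0,"wy": 0,"wz": 0,"jaw": 0.5},
    {"x": 0.3,"y": 0.3,"z": 6.6,"wx": 0,"wy": 0,"wz": 0,"jaw": 0.5},
    {"x": 0.3,"y": 0.3,"z": 7.2,"wx": 0,"wy": 0,"wz": 0,"jaw": 0.5},
    {"x": 0.3,"y": 0.3,"z": 7.2,"wx": 0,"wy": 0,"wz": 0,"jaw": 0.5},
    {"x": 0.3,"y": 0.3,"z": 7.2,"wx": 0,"wy": 0,"wz": 0,"jaw": 0.5},
    {"x": 0.3,"y": 0.3,"z": 7.2,"wx": 0,"wy": 0,"wz": 0,"jaw": 0.5},
    {"x": 0.3,"y": 0.3,"z": 7.2,"wx": 0,"wy": 0,"wz": 0,"jaw": 0.5},
  ],
  grip_force=60,
)

```text
time: 7.12
tcp_pos: [0.4561, 0.0722, 0.077]
ee_rot: [3.14, -0.0, 1.602]
wrist_force: [-0.2, -1.0, -8.0]
grip_width: 0.691
```

```bash
python3 - <<'E'
from h import *
p,d=camera("side"); cv2.imwrite("pics/side6.png",cv2.resize(p[130:255,250:410,::-1],None,fx=4.8,fy=4.8,interpolation=cv2.INTER_CUBIC)); np.savez("pics/side6.npz",p=p,d=d)
s=read_state();print(s["tcp_pos"],s["ee_rot"],s["wrist_force"],s["grip_width"],s["time"])
E
```

```text
[0.45598544 0.07205556 0.07697514] [ 3.14037184e+00 -5.82366550e-05  1.60221494e+00] [-0.66139136  0.55546098 -7.9729863 ] 0.6903970115330882 7.1667
```

View pics/side6.png

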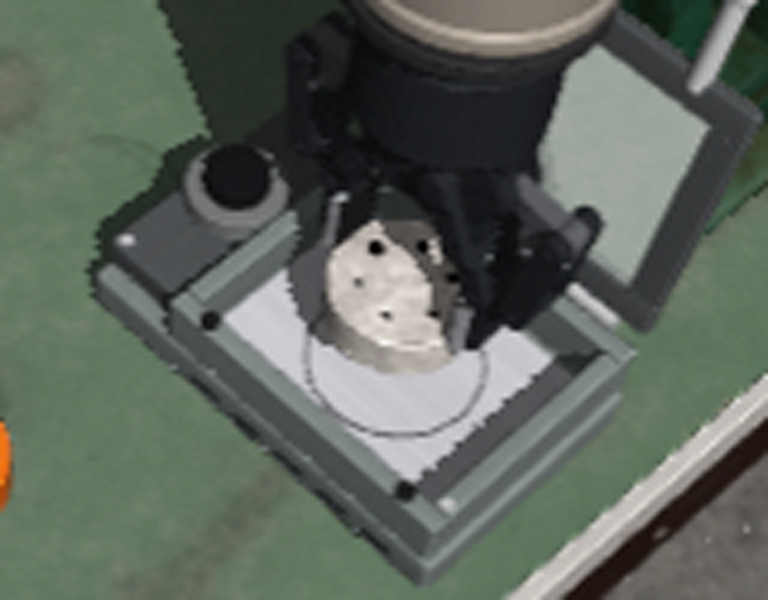

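```bash
python3 - <<'E'
from h import *
z=np.load("pics/side6.npz");d=z["d"];C=cloud("side",d)
v0,u0=184,328
sub=C[v0-8:v0+9,u0-4:u0+9]; P=sub[d[v0-8:v0+9,u0-4:u0+9]>0]; zt=np.median(P[:,2]);print(zt,P[:,2].std())
print(onplane("side",[[333.9,187.9]],zt)); print(read_state()["tcp_pos"])
E
```

```text
0.08942625696040707 0.0014027850852308702
[[0.45474978 0.07367564 0.08942626]]
[0.45598544 0.07205556 0.07697514]
```

>>> step_arm(
  plan=[
    {"x": -0.2,"y": -0.1,"z": 0.6,"wx": 0,"wy": 0,"wz": 0,"jaw": 0.5},
    {"x": -0.3,"y": -0.2,"z": 1.2,"wx": 0,"wy": 0,"wz": 0,"jaw": 0.5},
    {"x": -0.3,"y": -0.2,"z": 1.8,"wx": 0,"wy": 0,"wz": 0,"jaw": 0.5},
    {"x": -0.3,"y": -0.2,"z": 2.4,"wx": 0,"wy": 0,"wz": 0,"jaw": 0.5},
    {"x": -0.3,"y": -0.2,"z": 2.8,"wx": 0,"wy": 0,"wz": 0,"jaw": 0.5},
    {"x": -0.3,"y": -0.2,"z": 3.1,"wx": 0,"wy": 0,"wz": 0,"jaw": 0.5},
    {"x": -0.3,"y": -0.2,"z": 3.3,"wx": 0,"wy": 0,"wz": 0,"jaw": 0.5},
    {"x": -0.3,"y": -0.2,"z": 3.5,"wx": 0,"wy": 0,"wz": 0,"jaw": 0.5},
    {"x": -0.3,"y": -0.2,"z": 3.6,"wx": 0,"wy": 0,"wz": 0,"jaw": 0.5},
    {"x": -0.3,"y": -0.2,"z": 3.6,"wx": 0,"wy": 0,"wz": 0,"jaw": 0.5},
  ],
  grip_force=60,
)

```text
time: 8.0
tcp_pos: [0.4536, 0.069, 0.0402]
ee_rot: [-3.142, -0.0, 1.602]
wrist_force: [0.3, 0.1, -7.5]
grip_width: 0.696
```

```bash
python3 - <<'E'
from h import *
p,d=camera("side"); cv2.imwrite("pics/side7.png",cv2.resize(p[130:255,250:410,::-1],None,fx=4.8,fy=4.8,interpolation=cv2.INTER_CUBIC)); np.savez("pics/side7.npz",p=p,d=d)
s=read_state();print(s["tcp_pos"],s["ee_rot"],s["wrist_force"],s["grip_width"],s["time"])
E
```

```text
[0.45364309 0.06896344 0.04037021] [ 3.14153460e+00 -7.92076323e-05  1.60239097e+00] [-0.33274272 -0.47537575 -7.30776784] 0.6954762444730125 8.05
```

View pics/side7.png

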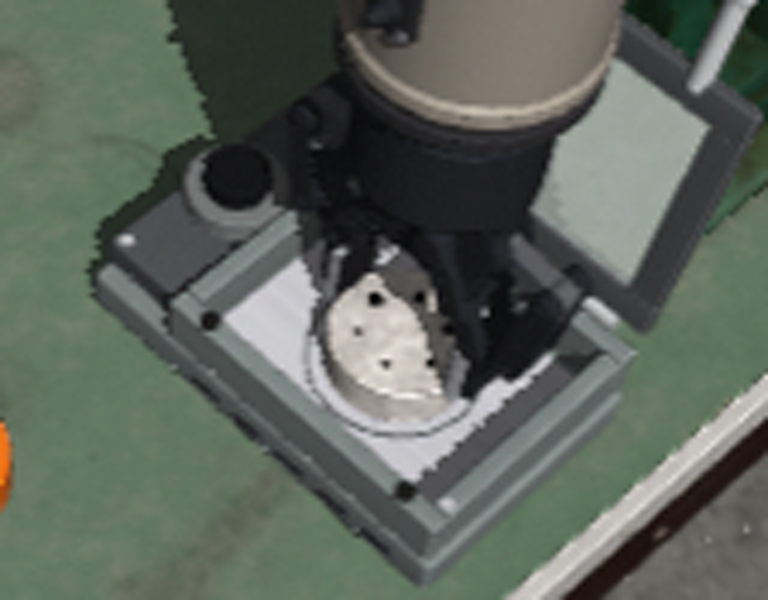

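```bash
python3 - <<'E'
from h import *
for z in(.052,.0535):print(onplane("side",[[333.7,198.5]],z))
E
```

```text
[[0.45202879 0.07016642 0.052     ]]
[[0.45145425 0.0710209  0.0535    ]]
```

>>> step_arm(
  plan=[
    {"x": 0,"y": 0,"z": 0.05,"wx": 0,"wy": 0,"wz": 0,"jaw": 0.5},
    {"x": 0,"y": 0,"z": 0.1,"wx": 0,"wy": 0,"wz": 0,"jaw": 0.5},
    {"x": 0,"y": 0,"z": 0.15,"wx": 0,"wy": 0,"wz": 0,"jaw": 0.5},
    {"x": 0,"y": 0,"z": 0.2,"wx": 0,"wy": 0,"wz": 0,"jaw": 0.5},
    {"x": 0,"y": 0,"z": 0.2,"wx": 0,"wy": 0,"wz": 0,"jaw": 0.5},
    {"x": 0,"y": 0,"z": 0.2,"wx": 0,"wy": 0,"wz": 0,"jaw": 0.5},
    {"x": 0,"y": 0,"z": 0.2,"wx": 0,"wy": 0,"wz": 0,"jaw": 0.5},
    {"x": 0,"y": 0,"z": 0.2,"wx": 0,"wy": 0,"wz": 0,"jaw": 0.5},
    {"x": 0,"y": 0,"z": 0.2,"wx": 0,"wy": 0,"wz": 0,"jaw": 0.5},
    {"x": 0,"y": 0,"z": 0.2,"wx": 0,"wy": 0,"wz": 0,"jaw": 0.5},
  ],
  grip_force=60,
)

```text
time: 8.88
tcp_pos: [0.4538, 0.0689, 0.0392]
ee_rot: [3.141, 0.001, 1.602]
wrist_force: [-8.2, -1.8, 19.6]
grip_width: 0.695
```

>>> step_arm(
  plan=[
    {"x": 0,"y": 0,"z": -0.05,"wx": 0,"wy": 0,"wz": 0,"jaw": 0.5},
    {"x": 0,"y": 0,"z": -0.1,"wx": 0,"wy": 0,"wz": 0,"jaw": 0.5},
    {"x": 0,"y": 0,"z": -0.1,"wx": 0,"wy": 0,"wz": 0,"jaw": 0.75},
    {"x": 0,"y": 0,"z": -0.1,"wx": 0,"wy": 0,"wz": 0,"jaw": 0.85},
    {"x": 0,"y": 0,"z": -0.1,"wx": 0,"wy": 0,"wz": 0,"jaw": 0.95},
    {"x": 0,"y": 0,"z": -0.1,"wx": 0,"wy": 0,"wz": 0,"jaw": 0.95},
    {"x": 0,"y": 0,"z": -0.1,"wx": 0,"wy": 0,"wz": 0,"jaw": 0.95},
    {"x": 0,"y": 0,"z": -1,"wx": 0,"wy": 0,"wz": 0,"jaw": 0.95},
    {"x": 0,"y": 0,"z": -3,"wx": 0,"wy": 0,"wz": 0,"jaw": 0.95},
    {"x": 0,"y": 0,"z": -6,"wx": 0,"wy": 0,"wz": 0,"jaw": 0.95},
  ],
  grip_force=60,
)

```text
time: 9.72
tcp_pos: [0.4522, 0.069, 0.098]
ee_rot: [-3.138, -0.0, 1.603]
wrist_force: [-0.2, -0.6, -0.4]
grip_width: 0.952
```

```bash
python3 - <<'E'
from h import *
p,d=camera("side"); cv2.imwrite("pics/side8.png",cv2.resize(p[130:255,250:410,::-1],None,fx=4.8,fy=4.8,interpolation=cv2.INTER_CUBIC)); np.savez("pics/side8.npz",p=p,d=d)
s=read_state();print(s["tcp_pos"],s["ee_rot"],s["wrist_force"],s["grip_width"],s["time"])
E
```

```text
[0.45500899 0.06989436 0.1038061 ] [ 3.13842715e+00 -6.95196266e-04  1.60344711e+00] [3.76095412 1.72232283 6.4346938 ] 0.9465207644282628 9.7667
```

View pics/side8.png

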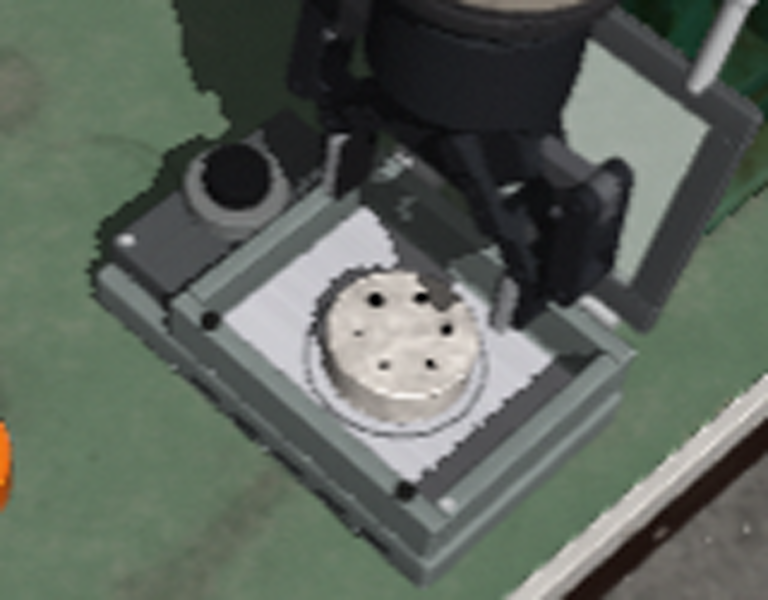

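The block sits centred inside the ring (side crop, block (402,345) within the ring). Next, the guard bar.

```bash
python3 - <<'E'
from h import *
print(onplane("side",[[333.7,198.5]],.052))
s=read_state();print(s["joint_positions"],s["tcp_pos"],s["wrist_force"],s["ee_rot"])
for n in("top","side"):
    z=np.load(f"pics/{n}0.npz");p=z["p"];d=z["d"];C=cloud(n,d)
    for x0 in(.42,.44,.46,.48):
        m=(d>0)&(C[...,0]>x0)&(C[...,0]<x0+.02)&(C[...,1]>-.06)&(C[...,1]<.0)&(C[...,2]>.2)&(C[...,2]<.25)&(p.min(2)>130)
        P=C[m]; print(n,x0,P[:,1].min(),P[:,1].max(),P[:,2].max(),np.percentile(P[:,2],80),P[:,1:].mean(0))
go(.457,-.026,.33,2)
E
```

```text
[[0.45202879 0.07016642 0.052     ]]
[ 0.21644989  0.29940084 -0.5788327   2.1640949   0.24312272  0.73619123
 -0.49032972] [0.45500899 0.06989436 0.1038061 ] [3.76095412 1.72232283 6.4346938 ] [ 3.13842715e+00 -6.95196266e-04  1.60344711e+00]
top 0.42 -0.03313027393160359 -0.02257756736141217 0.2337332734763271 0.23114297627356992 [-0.02781876  0.22983478]
top 0.44 -0.032433603038378445 -0.022367595608194957 0.23391765369349737 0.23141688641454958 [-0.0270824   0.22987474]
top 0.46 -0.03277322583928943 -0.021788290089097356 0.233144889717125 0.2312980769816051 [-0.02652755  0.22996314]
top 0.48 -0.03161355815404884 -0.020044898609442613 0.23299714883724754 0.23136492703683895 [-0.02587259  0.22959282]
side 0.42 -0.031243205145625508 -0.02140359290610827 0.23243092182309177 0.23045860108456442 [-0.02536787  0.22885142]
side 0.44 -0.02935612755147854 -0.020267420559598515 0.2319665233664142 0.23047548840883106 [-0.02453228  0.22892525]
side 0.46 -0.02992426148366245 -0.019986961017248506 0.23168869835885442 0.2307719121984322 [-0.02394612  0.22907488]
side 0.48 -0.02854176696501254 -0.01718652941169141 0.23180992266134592 0.23024595373192402 [-0.02270378  0.22481059]
x -9.59 y -0.11 z -22.62 wz 17.97
```

>>> step_arm(
  plan=[
    {"x": 0,"y": 0,"z": -3,"wx": 0,"wy": 0,"wz": 0,"jaw": 0.7},
    {"x": 0,"y": 0,"z": -7,"wx": 0,"wy": 0,"wz": 1,"jaw": 0.5},
    {"x": 0,"y": 0,"z": -11,"wx": 0,"wy": 0,"wz": 2.4,"jaw": 0.5},
    {"x": 0,"y": 0,"z": -15,"wx": 0,"wy": 0,"wz": 3.8,"jaw": 0.5},
    {"x": -1,"y": 0,"z": -19,"wx": 0,"wy": 0,"wz": 5.2,"jaw": 0.5},
    {"x": -3,"y": 0,"z": -22,"wx": 0,"wy": 0,"wz": 6.6,"jaw": 0.5},
    {"x": -5,"y": 0,"z": -22.6,"wx": 0,"wy": 0,"wz": 8,"jaw": 0.5},
    {"x": -7,"y": 0,"z": -22.6,"wx": 0,"wy": 0,"wz": 9.4,"jaw": 0.5},
    {"x": -9,"y": -0.1,"z": -22.6,"wx": 0,"wy": 0,"wz": 10.8,"jaw": 0.5},
    {"x": -9.6,"y": -0.1,"z": -22.6,"wx": 0,"wy": 0,"wz": 12.2,"jaw": 0.5},
  ],
  grip_force=25,
)

```text
time: 10.6
tcp_pos: [0.4552, -0.0296, 0.3252]
ee_rot: [3.141, -0.0, 0.529]
wrist_force: [-0.5, -0.3, -0.0]
grip_width: 0.499
```

```bash
python3 - <<'E'
from h import *
s=read_state();print(s["joint_positions"],s["tcp_pos"],s["wrist_force"],s["ee_rot"],s["grip_width"])
go(.457,-.026,.30,2)
E
```

```text
[ 0.3819741   0.00410469 -0.45391825  1.92668583  0.00246092  1.21055142
 -1.11416784] [ 0.45516647 -0.02962074  0.3251817 ] [-0.51373012 -0.27134745 -0.04383452] [ 3.14084652e+00 -3.76520612e-04  5.29435573e-01] 0.4988097850225694
x 0.34 y -0.22 z 2.52 wz 5.67
```

>>> step_arm(
  plan=[
    {"x": 0.1,"y": -0.1,"z": 0.5,"wx": 0,"wy": 0,"wz": 1.2,"jaw": 0.5},
    {"x": 0.2,"y": -0.2,"z": 1,"wx": 0,"wy": 0,"wz": 2.4,"jaw": 0.5},
    {"x": 0.3,"y": -0.2,"z": 1.5,"wx": 0,"wy": 0,"wz": 3.6,"jaw": 0.5},
    {"x": 0.3,"y": -0.2,"z": 2,"wx": 0,"wy": 0,"wz": 4.8,"jaw": 0.5},
    {"x": 0.3,"y": -0.2,"z": 2.5,"wx": 0,"wy": 0,"wz": 5.7,"jaw": 0.5},
    {"x": 0.3,"y": -0.2,"z": 2.5,"wx": 0,"wy": 0,"wz": 5.7,"jaw": 0.5},
    {"x": 0.3,"y": -0.2,"z": 2.5,"wx": 0,"wy": 0,"wz": 5.7,"jaw": 0.5},
    {"x": 0.3,"y": -0.2,"z": 2.5,"wx": 0,"wy": 0,"wz": 5.7,"jaw": 0.5},
    {"x": 0.3,"y": -0.2,"z": 2.5,"wx": 0,"wy": 0,"wz": 5.7,"jaw": 0.5},
    {"x": 0.3,"y": -0.2,"z": 2.5,"wx": 0,"wy": 0,"wz": 5.7,"jaw": 0.5},
  ],
  grip_force=25,
)

```text
time: 11.43
tcp_pos: [0.4573, -0.0237, 0.2997]
ee_rot: [3.142, -0.0, 0.042]
wrist_force: [-0.4, -0.2, -0.2]
grip_width: 0.495
```

```bash
python3 - <<'E'
from h import *
p,d=camera("side"); cv2.imwrite("pics/side9.png",cv2.resize(p[50:230,270:480,::-1],None,fx=3.3,fy=3.3,interpolation=cv2.INTER_CUBIC))
s=read_state();print(s["tcp_pos"],s["wrist_force"],s["ee_rot"],s["grip_width"])
go(.457,-.026,.203,2)
E
```

```text
[ 0.45725402 -0.02379887  0.29963299] [ 0.19718976 -0.09954719  1.09268864] [ 3.14158310e+00 -3.93653938e-04  4.13889792e-02] 0.49628996182935725
x -0.03 y 0.22 z 9.66 wz 0.07
```

View pics/side9.png

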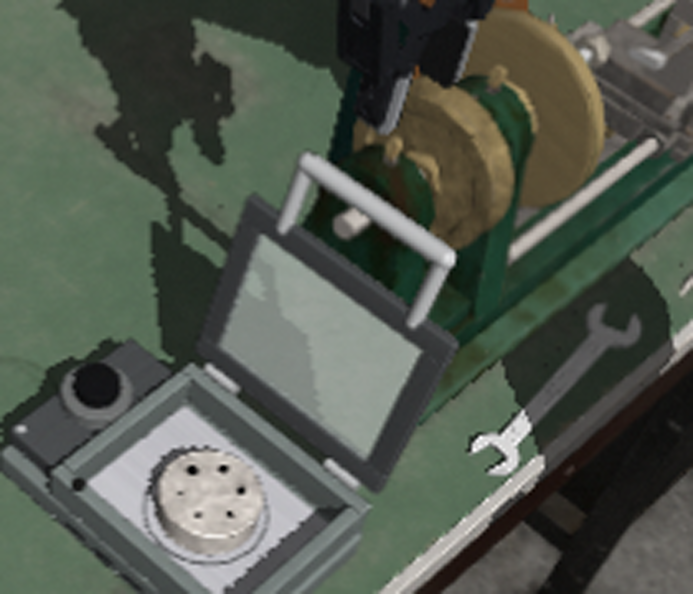

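>>> step_arm(
  plan=[
    {"x": 0,"y": 0.1,"z": 1,"wx": 0,"wy": 0,"wz": 0,"jaw": 0.45},
    {"x": 0,"y": 0.2,"z": 2.5,"wx": 0,"wy": 0,"wz": 0,"jaw": 0.45},
    {"x": 0,"y": 0.2,"z": 4,"wx": 0,"wy": 0,"wz": 0,"jaw": 0.45},
    {"x": 0,"y": 0.2,"z": 5.2,"wx": 0,"wy": 0,"wz": 0,"jaw": 0.45},
    {"x": 0,"y": 0.2,"z": 6.4,"wx": 0,"wy": 0,"wz": 0,"jaw": 0.45},
    {"x": 0,"y": 0.2,"z": 7.5,"wx": 0,"wy": 0,"wz": 0,"jaw": 0.45},
    {"x": 0,"y": 0.2,"z": 8.5,"wx": 0,"wy": 0,"wz": 0,"jaw": 0.45},
    {"x": 0,"y": 0.2,"z": 9.3,"wx": 0,"wy": 0,"wz": 0,"jaw": 0.45},
    {"x": 0,"y": 0.2,"z": 9.6,"wx": 0,"wy": 0,"wz": 0,"jaw": 0.45},
    {"x": 0,"y": 0.2,"z": 9.6,"wx": 0,"wy": 0,"wz": 0,"jaw": 0.45},
  ],
  grip_force=25,
)

```text
time: 12.32
tcp_pos: [0.457, -0.0258, 0.2027]
ee_rot: [-3.141, 0.001, 0.041]
wrist_force: [-0.0, 0.0, 0.2]
grip_width: 0.452
```

```bash
python3 - <<'E'
from h import *
p,d=camera("side"); cv2.imwrite("pics/side10.png",cv2.resize(p[50:230,270:480,::-1],None,fx=3.3,fy=3.3,interpolation=cv2.INTER_CUBIC))
s=read_state();print(s["tcp_pos"],s["wrist_force"],s["ee_rot"],s["grip_width"])
E
```

```text
[ 0.45728882 -0.02577851  0.20324294] [ 0.43900076  0.09461485 -0.323086  ] [-3.14140989e+00  2.89122299e-04  4.04867596e-02] 0.45128445066527173
```

View pics/side10.png

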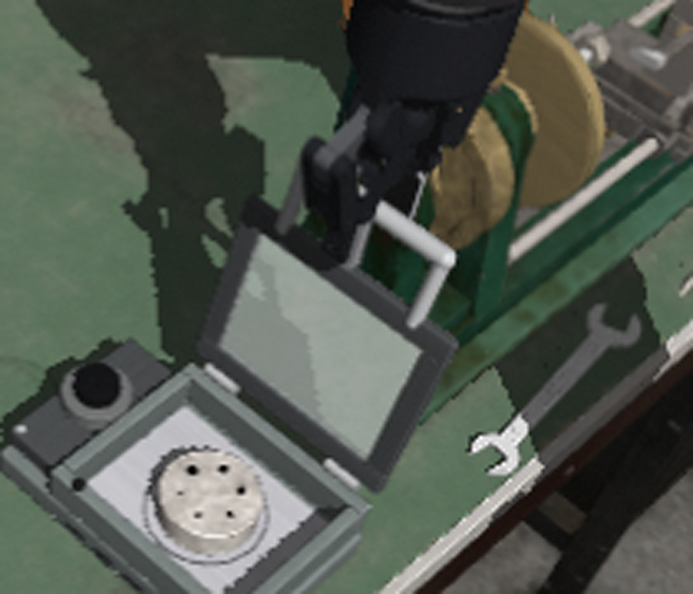

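>>> step_arm(
  plan=[
    {"x": 0,"y": 0,"z": 0,"wx": 0,"wy": 0,"wz": 0,"jaw": 0.35},
    {"x": 0,"y": 0,"z": 0,"wx": 0,"wy": 0,"wz": 0,"jaw": 0.25},
    {"x": 0,"y": 0,"z": 0,"wx": 0,"wy": 0,"wz": 0,"jaw": 0.15},
    {"x": 0,"y": 0,"z": 0,"wx": 0,"wy": 0,"wz": 0,"jaw": 0.05},
    {"x": 0,"y": 0,"z": 0,"wx": 0,"wy": 0,"wz": 0,"jaw": 0.05},
    {"x": 0,"y": 0,"z": 0,"wx": 0,"wy": 0,"wz": 0,"jaw": 0.05},
    {"x": 0,"y": 0,"z": 0,"wx": 0,"wy": 0,"wz": 0,"jaw": 0.05},
    {"x": 0,"y": 0,"z": 0,"wx": 0,"wy": 0,"wz": 0,"jaw": 0.05},
    {"x": 0,"y": 0,"z": 0,"wx": 0,"wy": 0,"wz": 0,"jaw": 0.05},
    {"x": 0,"y": 0,"z": 0,"wx": 0,"wy": 0,"wz": 0,"jaw": 0.05},
  ],
  grip_force=25,
)

```text
time: 13.2
tcp_pos: [0.4575, -0.026, 0.2038]
ee_rot: [3.141, -0.001, 0.04]
wrist_force: [-1.0, -1.5, 6.0]
grip_width: 0.127
```

```bash
cat >> h.py <<'E'
XC,YC=.4537,.0702
def arc(a0,a1,n=10,gz=None,frm=None):
    s=read_state(); ps=s["ee_rot"][2]
    b=lambda a:np.array([np.sin(np.radians(2))*(.064-.166*np.cos(a)),-(.064-.166*np.cos(a)),.166*np.sin(a)])
    for i in range(1,n+1):
        w=b(a0+(a1-a0)*i/n)-b(a0); c,sn=np.cos(ps),np.sin(ps)
        print("x %.2f y %.2f z %.2f"%(100*(c*w[0]+sn*w[1]),100*(sn*w[0]-c*w[1]),-100*w[2]))
E
python3 - <<'E'
from h import *
s=read_state();print(s["tcp_pos"],s["wrist_force"],s["ee_rot"],s["grip_width"],s["joint_positions"])
arc(1.77,1.37)
E
```

```text
[ 0.45754447 -0.02599263  0.20375593] [-0.96090793 -1.54771856  5.97404675] [ 3.14135938e+00 -7.19070024e-04  4.00619486e-02] 0.1273684151809108 [ 0.35003191  0.12932357 -0.46430403  2.08051611  0.07161999  0.94583143
 -1.6835666 ]
x 0.00 y -0.65 z -0.12
x 0.01 y -1.31 z -0.21
x 0.01 y -1.97 z -0.28
x 0.01 y -2.64 z -0.32
x 0.02 y -3.30 z -0.33
x 0.02 y -3.96 z -0.31
x 0.02 y -4.63 z -0.27
x 0.03 y -5.29 z -0.21
x 0.03 y -5.95 z -0.11
x 0.03 y -6.60 z 0.01
```

>>> step_arm(
  plan=[
    {"x": 0,"y": -0.5,"z": -0.1,"wx": 0,"wy": 0,"wz": 0,"jaw": 0.05},
    {"x": 0,"y": -1.2,"z": -0.2,"wx": 0,"wy": 0,"wz": 0,"jaw": 0.05},
    {"x": 0,"y": -1.9,"z": -0.28,"wx": 0,"wy": 0,"wz": 0,"jaw": 0.05},
    {"x": 0,"y": -2.6,"z": -0.32,"wx": 0,"wy": 0,"wz": 0,"jaw": 0.05},
    {"x": 0,"y": -3.3,"z": -0.33,"wx": 0,"wy": 0,"wz": 0,"jaw": 0.05},
    {"x": 0,"y": -4.0,"z": -0.31,"wx": 0,"wy": 0,"wz": 0,"jaw": 0.05},
    {"x": 0,"y": -4.6,"z": -0.27,"wx": 0,"wy": 0,"wz": 0,"jaw": 0.05},
    {"x": 0,"y": -5.3,"z": -0.21,"wx": 0,"wy": 0,"wz": 0,"jaw": 0.05},
    {"x": 0,"y": -6.0,"z": -0.11,"wx": 0,"wy": 0,"wz": 0,"jaw": 0.05},
    {"x": 0,"y": -6.6,"z": 0,"wx": 0,"wy": 0,"wz": 0,"jaw": 0.05},
  ],
  grip_force=25,
)

```text
time: 14.03
tcp_pos: [0.4548, 0.0411, 0.2033]
ee_rot: [-3.141, -0.001, 0.041]
wrist_force: [6.2, -2.1, 0.4]
grip_width: 0.127
```

```bash
python3 - <<'E'
from h import *
s=read_state();print(s["tcp_pos"],s["wrist_force"],s["ee_rot"],s["grip_width"])
arc(1.37,.97)
E
```

```text
[0.45479758 0.04105301 0.20329987] [ 6.17984972 -2.11202132  0.44914835] [-3.14137737e+00 -5.30023494e-04  4.06914677e-02] 0.1269510684999938
x 0.00 y -0.65 z 0.15
x 0.01 y -1.29 z 0.32
x 0.01 y -1.92 z 0.51
x 0.01 y -2.55 z 0.74
x 0.02 y -3.17 z 0.98
x 0.02 y -3.77 z 1.25
x 0.03 y -4.37 z 1.55
x 0.03 y -4.95 z 1.87
x 0.03 y -5.52 z 2.21
x 0.04 y -6.08 z 2.57
```

>>> step_arm(
  plan=[
    {"x": 0,"y": -0.65,"z": 0.15,"wx": 0,"wy": 0,"wz": 0,"jaw": 0.05},
    {"x": 0,"y": -1.3,"z": 0.32,"wx": 0,"wy": 0,"wz": 0,"jaw": 0.05},
    {"x": 0,"y": -1.9,"z": 0.51,"wx": 0,"wy": 0,"wz": 0,"jaw": 0.05},
    {"x": 0,"y": -2.55,"z": 0.74,"wx": 0,"wy": 0,"wz": 0,"jaw": 0.05},
    {"x": 0,"y": -3.2,"z": 1.0,"wx": 0,"wy": 0,"wz": 0,"jaw": 0.05},
    {"x": 0,"y": -3.8,"z": 1.25,"wx": 0,"wy": 0,"wz": 0,"jaw": 0.05},
    {"x": 0,"y": -4.4,"z": 1.55,"wx": 0,"wy": 0,"wz": 0,"jaw": 0.05},
    {"x": 0,"y": -4.95,"z": 1.87,"wx": 0,"wy": 0,"wz": 0,"jaw": 0.05},
    {"x": 0,"y": -5.5,"z": 2.2,"wx": 0,"wy": 0,"wz": 0,"jaw": 0.05},
    {"x": 0,"y": -6.1,"z": 2.57,"wx": 0,"wy": 0,"wz": 0,"jaw": 0.05},
  ],
  grip_force=25,
)

```text
time: 14.87
tcp_pos: [0.4522, 0.1016, 0.1773]
ee_rot: [-3.142, -0.0, 0.04]
wrist_force: [5.6, -0.1, 0.0]
grip_width: 0.127
```

```bash
python3 - <<'E'
from h import *
s=read_state();print(s["tcp_pos"],s["wrist_force"],s["ee_rot"],s["grip_width"])
arc(.97,.57)
E
```

```text
[0.45215345 0.10156198 0.1772906 ] [ 5.56099799 -0.05338957  0.03125523] [-3.14154106e+00 -3.13668497e-05  4.01800776e-02] 0.12720641539135222
x 0.00 y -0.54 z 0.39
x 0.01 y -1.06 z 0.79
x 0.01 y -1.57 z 1.22
x 0.01 y -2.06 z 1.67
x 0.01 y -2.53 z 2.14
x 0.02 y -2.99 z 2.62
x 0.02 y -3.42 z 3.13
x 0.02 y -3.83 z 3.65
x 0.02 y -4.22 z 4.18
x 0.02 y -4.59 z 4.74
```

>>> step_arm(
  plan=[
    {"x": 0,"y": -0.54,"z": 0.39,"wx": 0,"wy": 0,"wz": 0,"jaw": 0.05},
    {"x": 0,"y": -1.06,"z": 0.79,"wx": 0,"wy": 0,"wz": 0,"jaw": 0.05},
    {"x": 0,"y": -1.57,"z": 1.22,"wx": 0,"wy": 0,"wz": 0,"jaw": 0.05},
    {"x": 0,"y": -2.06,"z": 1.67,"wx": 0,"wy": 0,"wz": 0,"jaw": 0.05},
    {"x": 0,"y": -2.53,"z": 2.14,"wx": 0,"wy": 0,"wz": 0,"jaw": 0.05},
    {"x": 0,"y": -3.0,"z": 2.62,"wx": 0,"wy": 0,"wz": 0,"jaw": 0.05},
    {"x": 0,"y": -3.42,"z": 3.13,"wx": 0,"wy": 0,"wz": 0,"jaw": 0.05},
    {"x": 0,"y": -3.83,"z": 3.65,"wx": 0,"wy": 0,"wz": 0,"jaw": 0.05},
    {"x": 0,"y": -4.22,"z": 4.18,"wx": 0,"wy": 0,"wz": 0,"jaw": 0.05},
    {"x": 0,"y": -4.6,"z": 4.74,"wx": 0,"wy": 0,"wz": 0,"jaw": 0.05},
  ],
  grip_force=25,
)

```text
time: 15.7
tcp_pos: [0.4502, 0.1474, 0.1297]
ee_rot: [3.142, 0.0, 0.04]
wrist_force: [4.1, -0.2, 0.3]
grip_width: 0.128
```

```bash
python3 - <<'E'
from h import *
s=read_state();print(s["tcp_pos"],s["wrist_force"],s["ee_rot"],s["grip_width"])
arc(.57,.22)
E
```

```text
[0.45018406 0.14737616 0.12968395] [ 4.11498707 -0.1712903   0.3253201 ] [3.14155343e+00 1.90631495e-04 4.02702474e-02] 0.12847675207021428
x 0.00 y -0.31 z 0.49
x 0.00 y -0.59 z 1.00
x 0.00 y -0.86 z 1.51
x 0.01 y -1.11 z 2.04
x 0.01 y -1.35 z 2.57
x 0.01 y -1.56 z 3.11
x 0.01 y -1.76 z 3.66
x 0.01 y -1.93 z 4.21
x 0.01 y -2.09 z 4.77
x 0.01 y -2.23 z 5.34
```

>>> step_arm(
  plan=[
    {"x": 0,"y": -0.31,"z": 0.49,"wx": 0,"wy": 0,"wz": 0,"jaw": 0.05},
    {"x": 0,"y": -0.59,"z": 1.0,"wx": 0,"wy": 0,"wz": 0,"jaw": 0.05},
    {"x": 0,"y": -0.86,"z": 1.51,"wx": 0,"wy": 0,"wz": 0,"jaw": 0.05},
    {"x": 0,"y": -1.11,"z": 2.04,"wx": 0,"wy": 0,"wz": 0,"jaw": 0.05},
    {"x": 0,"y": -1.35,"z": 2.57,"wx": 0,"wy": 0,"wz": 0,"jaw": 0.05},
    {"x": 0,"y": -1.56,"z": 3.11,"wx": 0,"wy": 0,"wz": 0,"jaw": 0.05},
    {"x": 0,"y": -1.76,"z": 3.66,"wx": 0,"wy": 0,"wz": 0,"jaw": 0.05},
    {"x": 0,"y": -1.93,"z": 4.2,"wx": 0,"wy": 0,"wz": 0,"jaw": 0.05},
    {"x": 0,"y": -2.09,"z": 4.75,"wx": 0,"wy": 0,"wz": 0,"jaw": 0.05},
    {"x": 0,"y": -2.23,"z": 5.2,"wx": 0,"wy": 0,"wz": 0,"jaw": 0.05},
  ],
  grip_force=25,
)

```text
time: 16.53
tcp_pos: [0.4492, 0.1691, 0.0775]
ee_rot: [3.141, 0.001, 0.04]
wrist_force: [2.8, -3.8, 0.3]
grip_width: 0.129
```

```bash
python3 - <<'E'
from h import *
p,d=camera("side"); cv2.imwrite("pics/side11.png",cv2.resize(p[90:270,220:430,::-1],None,fx=3.3,fy=3.3,interpolation=cv2.INTER_CUBIC))
s=read_state();print(s["tcp_pos"],s["wrist_force"],s["ee_rot"],s["grip_width"])
arc(.225,0)
E
```

```text
[0.44914013 0.16927256 0.07699593] [ 4.91482706 -0.96280409 -1.9544055 ] [3.14128930e+00 7.98023410e-04 4.03348627e-02] 0.12676706390529144
x 0.00 y -0.08 z 0.36
x 0.00 y -0.15 z 0.73
x 0.00 y -0.21 z 1.10
x 0.00 y -0.27 z 1.47
x 0.00 y -0.31 z 1.84
x 0.00 y -0.35 z 2.21
x 0.00 y -0.38 z 2.58
x 0.00 y -0.40 z 2.96
x 0.00 y -0.41 z 3.33
x 0.00 y -0.42 z 3.70
```

View pics/side11.png

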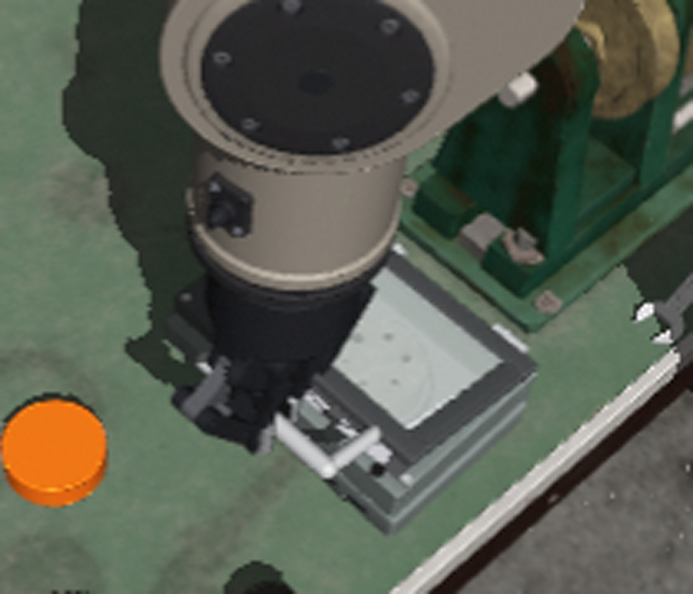

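>>> step_arm(
  plan=[
    {"x": 0,"y": -0.08,"z": 0.4,"wx": 0,"wy": 0,"wz": 0,"jaw": 0.05},
    {"x": 0,"y": -0.15,"z": 0.8,"wx": 0,"wy": 0,"wz": 0,"jaw": 0.05},
    {"x": 0,"y": -0.22,"z": 1.2,"wx": 0,"wy": 0,"wz": 0,"jaw": 0.05},
    {"x": 0,"y": -0.28,"z": 1.6,"wx": 0,"wy": 0,"wz": 0,"jaw": 0.05},
    {"x": 0,"y": -0.32,"z": 2.0,"wx": 0,"wy": 0,"wz": 0,"jaw": 0.05},
    {"x": 0,"y": -0.36,"z": 2.3,"wx": 0,"wy": 0,"wz": 0,"jaw": 0.05},
    {"x": 0,"y": -0.38,"z": 2.6,"wx": 0,"wy": 0,"wz": 0,"jaw": 0.05},
    {"x": 0,"y": -0.4,"z": 2.8,"wx": 0,"wy": 0,"wz": 0,"jaw": 0.05},
    {"x": 0,"y": -0.41,"z": 3.0,"wx": 0,"wy": 0,"wz": 0,"jaw": 0.05},
    {"x": 0,"y": -0.41,"z": 3.2,"wx": 0,"wy": 0,"wz": 0,"jaw": 0.05},
  ],
  grip_force=25,
)

```text
time: 17.42
tcp_pos: [0.4491, 0.1731, 0.046]
ee_rot: [3.141, 0.0, 0.04]
wrist_force: [1.7, -5.8, -0.3]
grip_width: 0.129
```

```bash
python3 - <<'E'
from h import *
s=read_state();print(s["tcp_pos"],s["wrist_force"],s["ee_rot"],s["grip_width"])
E
```

```text
[0.44913086 0.17306062 0.04599004] [ 1.6869742  -5.79495315 -0.34435161] [3.14114871e+00 3.23008747e-04 3.99893764e-02] 0.12908605856870578
```

>>> step_arm(
  plan=[
    {"x": 0,"y": 0,"z": 0.1,"wx": 0,"wy": 0,"wz": 0,"jaw": 0.05},
    {"x": 0,"y": 0,"z": 0.2,"wx": 0,"wy": 0,"wz": 0,"jaw": 0.05},
    {"x": 0,"y": 0,"z": 0.3,"wx": 0,"wy": 0,"wz": 0,"jaw": 0.05},
    {"x": 0,"y": 0,"z": 0.4,"wx": 0,"wy": 0,"wz": 0,"jaw": 0.05},
    {"x": 0,"y": 0,"z": 0.5,"wx": 0,"wy": 0,"wz": 0,"jaw": 0.05},
    {"x": 0,"y": 0,"z": 0.5,"wx": 0,"wy": 0,"wz": 0,"jaw": 0.05},
    {"x": 0,"y": 0,"z": 0.5,"wx": 0,"wy": 0,"wz": 0,"jaw": 0.05},
    {"x": 0,"y": 0,"z": 0.5,"wx": 0,"wy": 0,"wz": 0,"jaw": 0.05},
    {"x": 0,"y": 0,"z": 0.5,"wx": 0,"wy": 0,"wz": 0,"jaw": 0.05},
    {"x": 0,"y": 0,"z": 0.5,"wx": 0,"wy": 0,"wz": 0,"jaw": 0.05},
  ],
  grip_force=25,
)

```text
time: 18.25
tcp_pos: [0.4494, 0.1732, 0.0419]
ee_rot: [3.141, -0.001, 0.04]
wrist_force: [-4.9, -8.4, 20.6]
grip_width: 0.13
```

>>> step_arm(
  plan=[
    {"x": 0,"y": 0,"z": -0.05,"wx": 0,"wy": 0,"wz": 0,"jaw": 0.05},
    {"x": 0,"y": 0,"z": -0.1,"wx": 0,"wy": 0,"wz": 0,"jaw": 0.05},
    {"x": 0,"y": 0,"z": -0.1,"wx": 0,"wy": 0,"wz": 0,"jaw": 0.2},
    {"x": 0,"y": 0,"z": -0.1,"wx": 0,"wy": 0,"wz": 0,"jaw": 0.3},
    {"x": 0,"y": 0,"z": -0.1,"wx": 0,"wy": 0,"wz": 0,"jaw": 0.4},
    {"x": 0,"y": 0,"z": -0.1,"wx": 0,"wy": 0,"wz": 0,"jaw": 0.4},
    {"x": 0,"y": 0,"z": -0.1,"wx": 0,"wy": 0,"wz": 0,"jaw": 0.4},
    {"x": 0,"y": 0,"z": -0.1,"wx": 0,"wy": 0,"wz": 0,"jaw": 0.4},
    {"x": 0,"y": 0,"z": -0.6,"wx": 0,"wy": 0,"wz": 0,"jaw": 0.4},
    {"x": 0,"y": 0,"z": -1.6,"wx": 0,"wy": 0,"wz": 0,"jaw": 0.4},
  ],
  grip_force=25,
)

```text
time: 19.08
tcp_pos: [0.4486, 0.1733, 0.057]
ee_rot: [3.141, 0.002, 0.041]
wrist_force: [-0.5, 0.5, -0.0]
grip_width: 0.4
```

```bash
python3 - <<'E'
from h import *
p,d=camera("side"); cv2.imwrite("pics/side12.png",cv2.resize(p[90:270,220:430,::-1],None,fx=3.3,fy=3.3,interpolation=cv2.INTER_CUBIC))
s=read_state();print(s["tcp_pos"],s["wrist_force"],s["ee_rot"],s["grip_width"])
E
```

```text
[0.44962747 0.17384432 0.05924044] [1.03854039 0.22630634 2.08305587] [-3.14119836e+00 -8.02454378e-04  4.06011811e-02] 0.40116243215340813
```

View pics/side12.png

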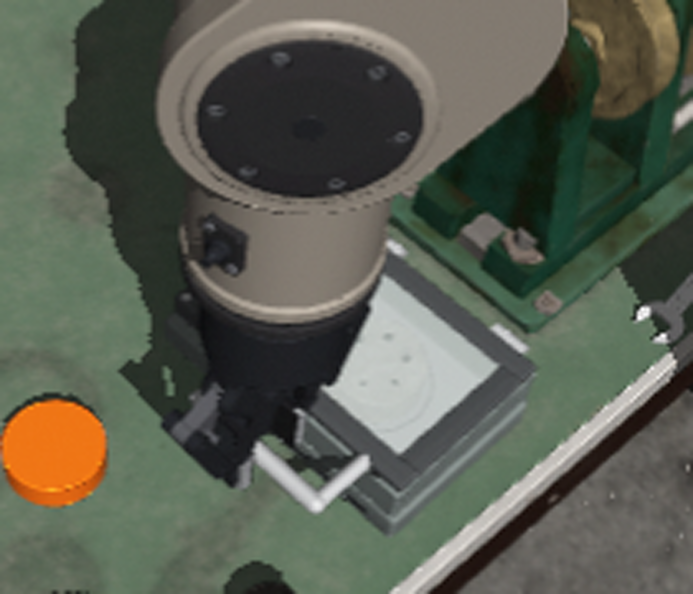

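```bash
python3 - <<'E'
from h import *
go(.4496,.174,.15,2.3);go(.5507,.0739,.12,2.3)
E
```

```text
x -0.00 y -0.02 z -9.08 wz 0.01
x 9.69 y 10.40 z -6.08 wz 0.01
```

>>> step_arm(
  plan=[
    {"x": 0,"y": 0,"z": -3,"wx": 0,"wy": 0,"wz": 0,"jaw": 0.4},
    {"x": 0,"y": 0,"z": -6,"wx": 0,"wy": 0,"wz": 0,"jaw": 0.3},
    {"x": 0,"y": 0,"z": -9,"wx": 0,"wy": 0,"wz": 0,"jaw": 0.1},
    {"x": 2.4,"y": 2.6,"z": -9,"wx": 0,"wy": 0,"wz": 0,"jaw": 0},
    {"x": 4.8,"y": 5.2,"z": -9,"wx": 0,"wy": 0,"wz": 0,"jaw": 0},
    {"x": 7.2,"y": 7.8,"z": -8,"wx": 0,"wy": 0,"wz": 0,"jaw": 0},
    {"x": 9,"y": 9.6,"z": -6.5,"wx": 0,"wy": 0,"wz": 0,"jaw": 0},
    {"x": 9.7,"y": 10.4,"z": -5,"wx": 0,"wy": 0,"wz": 0,"jaw": 0},
    {"x": 9.7,"y": 10.4,"z": -4,"wx": 0,"wy": 0,"wz": 0,"jaw": 0},
    {"x": 9.7,"y": 10.4,"z": -4,"wx": 0,"wy": 0,"wz": 0,"jaw": 0},
  ],
  grip_force=25,
)

```text
time: 19.97
tcp_pos: [0.5492, 0.0731, 0.0957]
ee_rot: [-3.141, 0.003, 0.039]
wrist_force: [-0.5, 0.5, -0.6]
grip_width: 0.001
```

```bash
python3 - <<'E'
from h import *
p,d=camera("side"); cv2.imwrite("pics/side13.png",cv2.resize(p[90:270,220:430,::-1],None,fx=3.3,fy=3.3,interpolation=cv2.INTER_CUBIC)); C=cloud("side",d)
np.savez("pics/side13.npz",p=p,d=d)
s=read_state();print(s["tcp_pos"],s["wrist_force"],s["ee_rot"],s["grip_width"])
go(.5507,.0739,.061,2.3)
E
```

```text
[0.54934721 0.07401879 0.09687971] [-0.50063765  0.16064531 -0.04274248] [-3.14114195e+00  1.68579360e-03  4.08133038e-02] -0.0033895630123288376
x 0.13 y 0.02 z 3.59 wz 0.01
```

View pics/side13.png

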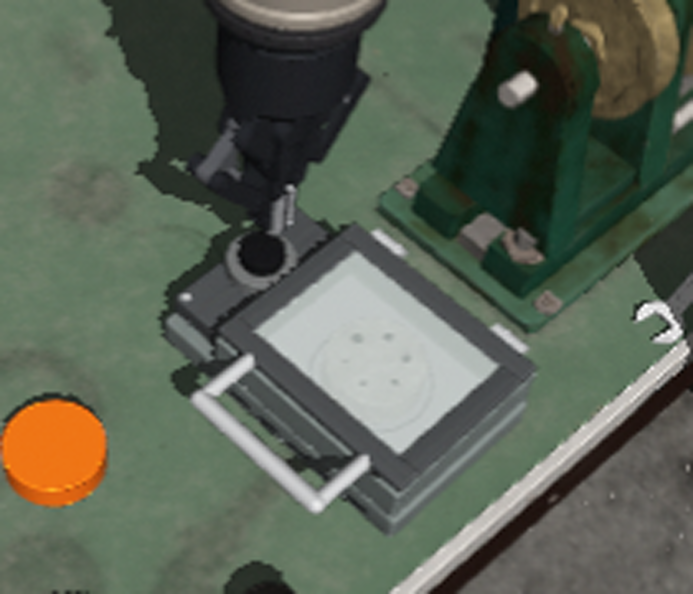

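The guard looks level and shut. I'll check its plane while pressing the button.

```bash
python3 - <<'E'
from h import *
z=np.load("pics/side13.npz");d=z["d"];p=z["p"];C=cloud("side",d)
# bar points: bright, z>.05, y .15-.19
m=(d>0)&(C[...,1]>.155)&(C[...,1]<.19)&(C[...,0]>.38)&(C[...,0]<.52)&(C[...,2]>.045)
P=C[m];print("bar",len(P),P.mean(0),np.percentile(P[:,2],[10,50,90]))
for y0 in(.01,.115,.125):
    m=(d>0)&(C[...,1]>y0)&(C[...,1]<y0+.012)&(C[...,0]>.39)&(C[...,0]<.51)&(C[...,2]>.055)&(C[...,2]<.1)
    print("frame y",y0,m.sum(),np.median(C[m][:,2]))
E
```

```text
bar 394 [0.44749545 0.17217074 0.06593525] [0.06285265 0.06630016 0.06840802]
frame y 0.01 257 0.06681894991365178
frame y 0.115 297 0.06671519629107725
frame y 0.125 375 0.06576926616983514
```

>>> step_arm(
  plan=[
    {"x": 0.1,"y": 0,"z": 1,"wx": 0,"wy": 0,"wz": 0,"jaw": 0},
    {"x": 0.1,"y": 0,"z": 2,"wx": 0,"wy": 0,"wz": 0,"jaw": 0},
    {"x": 0.1,"y": 0,"z": 2.6,"wx": 0,"wy": 0,"wz": 0,"jaw": 0},
    {"x": 0.1,"y": 0,"z": 3,"wx": 0,"wy": 0,"wz": 0,"jaw": 0},
    {"x": 0.1,"y": 0,"z": 3.3,"wx": 0,"wy": 0,"wz": 0,"jaw": 0},
    {"x": 0.1,"y": 0,"z": 3.6,"wx": 0,"wy": 0,"wz": 0,"jaw": 0},
    {"x": 0.1,"y": 0,"z": 3.8,"wx": 0,"wy": 0,"wz": 0,"jaw": 0},
    {"x": 0.1,"y": 0,"z": 3.8,"wx": 0,"wy": 0,"wz": 0,"jaw": 0},
    {"x": 0.1,"y": 0,"z": 3.8,"wx": 0,"wy": 0,"wz": 0,"jaw": 0},
    {"x": 0.1,"y": 0,"z": 3.8,"wx": 0,"wy": 0,"wz": 0,"jaw": 0},
  ],
  grip_force=25,
)

```text
time: 20.85
tcp_pos: [0.5512, 0.074, 0.062]
ee_rot: [3.14, -0.001, 0.041]
wrist_force: [-22.2, -2.5, 58.6]
grip_width: 0.002
```

>>> step_arm(
  plan=[
    {"x": 0,"y": 0,"z": -0.3,"wx": 0,"wy": 0,"wz": 0,"jaw": 0},
    {"x": 0,"y": 0,"z": -1,"wx": 0,"wy": 0,"wz": 0,"jaw": 0},
    {"x": 0,"y": 0,"z": -3,"wx": 0,"wy": 0,"wz": 0,"jaw": 0},
    {"x": 0,"y": 0,"z": -6,"wx": 0,"wy": 0,"wz": 0,"jaw": 0},
    {"x": 0,"y": 0,"z": -9,"wx": 0,"wy": 0,"wz": 0,"jaw": 0},
    {"x": 0,"y": 0,"z": -12,"wx": 0,"wy": 0,"wz": 0,"jaw": 0},
    {"x": 0,"y": 0,"z": -14,"wx": 0,"wy": 0,"wz": 0,"jaw": 0},
    {"x": 0,"y": 0,"z": -14,"wx": 0,"wy": 0,"wz": 0,"jaw": 0},
    {"x": 0,"y": 0,"z": -14,"wx": 0,"wy": 0,"wz": 0,"jaw": 0},
    {"x": 0,"y": 0,"z": -14,"wx": 0,"wy": 0,"wz": 0,"jaw": 0},
  ],
  grip_force=25,
)

```text
time: 21.68
tcp_pos: [0.5511, 0.0732, 0.1987]
ee_rot: [3.141, 0.0, 0.04]
wrist_force: [-0.0, -0.8, -0.2]
grip_width: -0.002
```

```bash
python3 - <<'E'
from h import *
p,d=camera("side"); cv2.imwrite("pics/side14.png",p[:,:,::-1]); C=cloud("side",d)
m=(d>0)&(np.hypot(C[...,0]-.549,C[...,1]-.075)<.01)&(C[...,2]>.05)&(C[...,2]<.09)
print("button z",np.median(C[m][:,2]),m.sum())
for y0 in(.01,.115,.125):
    m=(d>0)&(C[...,1]>y0)&(C[...,1]<y0+.012)&(C[...,0]>.39)&(C[...,0]<.51)&(C[...,2]>.055)&(C[...,2]<.1)
    print("frame",np.median(C[m][:,2]))
s=read_state();print(s["tcp_pos"],s["wrist_force"],s["time"])
E
```

```text
button z 0.06893432882236566 60
frame 0.06678021280805957
frame 0.06670074622086375
frame 0.06557817365453533
[0.55084653 0.0732288  0.19825992] [-0.08382157  0.42646426 -0.52267359] 21.7333
```

View pics/side14.png

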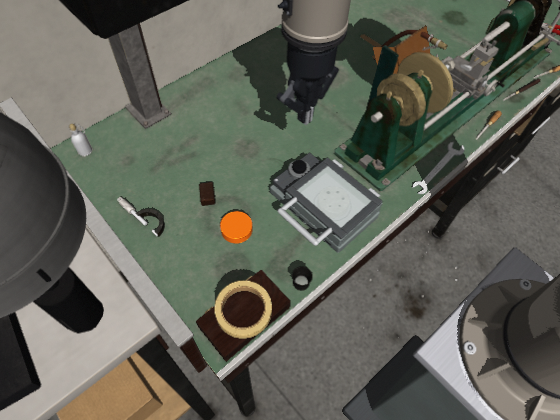

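```bash
python3 -c "
from bench import *
print(close_job())"
```

```text
the job is handed in; nothing more can be done
None
```

The job is handed in at about 21.7 s of the 67 s allowed. The block is on the demagnetiser bed, the guard is shut, and the start button has been pressed and released.

- **Block:** It sits flat and centred on the engraved ring to within about 1 mm, measured from the side camera only, because the arm blocked the top view.
- **Guard:** I lowered it by the pull bar with the bar held all the way, and let go only once it was on its stop. The frame then measured level to about 1 mm, with its top near 66–67 mm, and unchanged after the button press.
- **Button:** It bottomed with the tool at z = 62 mm (fully down is about 63 mm). Afterwards it measured back up at 68.9 mm.
- **Bystanders:** The last picture shows the loupe, tape, pitch block and orange disc where they were, with the robot clear of everything.

**Force on the button:** The press reached 59 N at the wrist, more than I intended. That was the fingertips on the button, under the 120 N wrist limit. It is above the 40 N limit set for the arm or gripper body, which I take not to cover the fingertips.

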